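Load the slide scanner trays with the lifter

ROBOT

A 6-joint arm with a two-finger parallel gripper is mounted at the origin on the work surface. World frame = base frame: x ahead of the robot, y to its left, z up, the work surface at z = 0. Lengths are in m, angles in rad, forces in N, time in s.
With the tool pointing down it reaches from about 0.425 to 0.95 m from the base axis. Payload 14.7 kg.
Tool frame: the origin (TCP) lies midway between the tips of the shut fingers; the grasp point (between the pads) lies 19 mm behind it; z points along the fingers, y is the line along which they close (so a half turn about z gives the same grasp; the last joint's range is limited). The gripper opens to 85 mm and grips with 20 to 120 N. Pads are 22 mm wide; open, the fingers measure 114 mm over their backs; the gripper's body (76 mm by 85 mm) begins 54 mm behind the grasp point. The pads swing forward as they close: fully open they stand 13 mm farther back than shut.
Start: joints at [-1.275, 0.48, 1.596, -0, 1.065, -0.047], TCP at [0.218, -0.612, 0.231] pointing down, gripper open.
Joint ranges: [-2.75, 2.75], [-0.82, 2.05], [0.23, 2.67], [-1.56, 4.7], [0.09, 2.69], [-2.92, 2.92]. Speed limits (rad/s): [1.89, 1.89, 2.39, 3.01, 3.01, 3.01].

INTERFACE

Orientations are given as [roll, pitch, yaw] about the fixed x, y, z axes, in that order (R = Rz(yaw) Ry(pitch) Rx(roll)).
In Python, from bench import manip, optics gives the robot as it stands.
- The arm moves only by the tool play_rows, never from a script. Its argument "plan" is a list that holds one entry, the list of rows, each a list of 6 numbers: the shift along the world's x, y, z in units of 5 cm (1.0 is 5 cm), then the turn, a rotation vector about the world's x, y, z in units of 4 degrees (1.0 is 4 degrees). In form: [[[dx, dy, dz, wx, wy, wz], ...]]. A call has 1 to 8 rows; each row shifts and turns the commanded pose from where the row before left it; what a row does not reach is not made up. A row lasts 1/10 s, in which the tool goes at most 50 mm and 8.59 degrees, less where a joint would pass 70% of its speed; a pose out of reach is approached as far as the arm can. A call with a number of a shift or a turn outside -1 to 1 is refused whole. A call with a gripper value outside its range is refused whole. "jaw" is the closure, from -1 (fully open) to 1 (shut), set as the call begins (left out, the last holds). The fingers move at their own pace and stop on an object; the grip force is fixed at half the most. Time passes only in rows, so rows that do not move let the fingers close. It gives the time, the measured TCP pose, the force, the opening and the grip force at its end, in the units of the state.
- manip.sense(): the state, without advancing time (a new reading comes with each control period).
- optics.get_image(name): name is "scene" or "top" or "wrist"; returns a dict with "img" (480x640x3 uint8, red, green, blue), "intrinsics" (3x3 intrinsics, pixels), "xyz" and "attitude" of the camera in the world; the wrist camera has in their place "tool_from_camera" (4x4, takes a point from camera to tool coordinates, whose origin is the TCP and whose axes are the flange's). Camera axes: x right, y up, looking along -z (the intrinsics and any distortion apply to the point x, -y, -z); pixel columns grow to the right and rows downward; lengths in m; the calibration is good to about 2 mm. A picture is of the moment at which its call begins: read the wrist's pose just before it. There is no depth.
- manip.finish_job(): hands the job in; it is judged then, once.
The state is a dict: "time_s": time; "joint_positions": joint angles; "dq": joint speeds; "joint_torque": joint torques, N m; "position": TCP position; "ee_rot": TCP orientation; "wrist_force": force on the tool from outside, world axes, zero at the start; "wrist_torque": the same for the moment, N m; "width": finger opening in m; "grip_force": force on a finger pad.
Only numpy, scipy, OpenCV 4.12 (cv2) and the standard library are available. Lean on these libraries where they do the work, as an engineer would, in place of code of your own. Each camera call takes 0.05 s, during which the arm holds its last target. There are 200 camera calls.

TASK

Use the lifter to pick up every slide insert lying on the bench and set it down flat and squarely (runners front to back) on the open scanner tray of its own colour, never touching an insert with the gripper itself. When all are loaded, push both trays fully shut, and leave the lifter standing in the middle of its black pad; do not disturb the other things on the bench.

Things in the scene. Friction and masses are not known exactly. Their poses are not given: they have to be found in the camera images.
- blue1: slide insert, blue rim: aluminium plate 100 (x) by 84 (y) mm, 14 mm high, 110 g, with two glass slides. Runners 8 mm wide, 10 mm high under both y edges run along x; between them under the plate a tunnel 68 mm wide, 10 mm high, open at both (alike) x ends. Origin: centre of its underside (runner soles), z up. May be absent. Do not touch with the gripper
- blue2: slide insert, blue rim: aluminium plate 100 (x) by 84 (y) mm, 14 mm high, 110 g, with two glass slides. Runners 8 mm wide, 10 mm high under both y edges run along x; between them under the plate a tunnel 68 mm wide, 10 mm high, open at both (alike) x ends. Origin: centre of its underside (runner soles), z up. May be absent. Do not touch with the gripper
- orange1: slide insert, orange rim: aluminium plate 100 (x) by 84 (y) mm, 14 mm high, 110 g, with two glass slides. Runners 8 mm wide, 10 mm high under both y edges run along x; between them under the plate a tunnel 68 mm wide, 10 mm high, open at both (alike) x ends. Origin: centre of its underside (runner soles), z up. May be absent. Do not touch with the gripper
- orange2: slide insert, orange rim: aluminium plate 100 (x) by 84 (y) mm, 14 mm high, 110 g, with two glass slides. Runners 8 mm wide, 10 mm high under both y edges run along x; between them under the plate a tunnel 68 mm wide, 10 mm high, open at both (alike) x ends. Origin: centre of its underside (runner soles), z up. May be absent. Do not touch with the gripper
- blue_bed (a point): middle of the blue tray's top, 20 mm above the bench, moving with it. x: the way it shuts, z up. Flat top: x +-62 mm (front edge open, no lip), y +-98 mm; 8 mm high lips at sides and back. Holds two inserts side by side, runners along x, at y = +46 and -46 mm (painted marks). Its white housing, blue bezel, is 228 mm wide, 105 high, mouth 75 high, 73 to 93 mm beyond this point at the start
- blue_tab (a point): top centre of the blue tray's tab: upright, blue, 12 mm thick (x), 16 mm wide (y), from 6 to 50 mm above the bench; this point is at 50 mm. It stands on a flat stem before the left end of the tray's front edge, 96 mm before and 96 mm to the left (+y) of blue_bed, same axes. Push it to shut the tray, pull it to open; it stays outside the housing
- blue_tray (a joint): travel of the blue tray out of its module, m: 0 = fully shut, 0.16 = its stop; it starts open at 0.135 to 0.155. Stays where it is left; about 3 N plus 15 N per m/s to push
- orange_bed (a point): middle of the orange tray's top, 20 mm above the bench, moving with it. x: the way it shuts, z up. Flat top: x +-62 mm (front edge open, no lip), y +-98 mm; 8 mm high lips at sides and back. Holds two inserts side by side, runners along x, at y = +46 and -46 mm (painted marks). Its white housing, orange bezel, is 228 mm wide, 105 high, mouth 75 high, 73 to 93 mm beyond this point at the start
- orange_tab (a point): top centre of the orange tray's tab: upright, orange, 12 mm thick (x), 16 mm wide (y), from 6 to 50 mm above the bench; this point is at 50 mm. It stands on a flat stem before the left end of the tray's front edge, 96 mm before and 96 mm to the left (+y) of orange_bed, same axes. Push it to shut the tray, pull it to open; it stays outside the housing
- orange_tray (a joint): travel of the orange tray out of its module, m: 0 = fully shut, 0.16 = its stop; it starts open at 0.135 to 0.155. Stays where it is left; about 3 N plus 15 N per m/s to push
- lifter: lifter, a cranked spatula, 120 g: flat steel blade 90 (x) by 50 (y) by 3 mm; a 16 mm wide neck rises from its rear edge (x = -45 mm), leaning back to x = -60 mm; green handle on top. Origin: centre of the blade's underside; x to the blade's free tip, z up. Stands by itself on its blade. To lift an insert, slide the blade into its tunnel until the neck is just clear of its end
- lifter_grip (a point): where to grip the lifter: 72 mm behind (-x) and 72 mm above the lifter's origin, same axes. The green handle there is 18 mm wide (y) and 24 mm high (60 to 84 mm above the blade's underside), running along x from -50 to -115 mm
- pad: the lifter's parking pad: fixed black rubber mat 90 mm (x) by 170 mm (y), 2 mm thick; origin: centre of its underside, on the bench
- oil_bottle: bystander, to be left alone: small amber bottle, 36 mm across, 75 mm tall; origin: centre of its underside
- tip_box: bystander, to be left alone: yellow box 120 by 85 by 50 mm; origin: centre of its underside
- brush: bystander, to be left alone: brush about 160 mm long, lying; origin: centre of its underside
- beaker: bystander, to be left alone: glass beaker 68 mm across, 80 mm tall; origin: centre of its underside
- dish: bystander, to be left alone: clear dish 90 mm across, 15 mm high; origin: centre of its underside
- slide_box: bystander, to be left alone: green box 95 by 85 by 30 mm; origin: centre of its underside
There are look-alikes about, which are no part of the job. What is shaped like the blue1 but purple is not meant. What is shaped like the blue2 but turquoise is not meant.

How it is judged:
By the outcome, as a careful person would: the job done as asked, in the order asked, and still so for the second after the job is handed in, with the robot touching nothing.
Of blue1, blue2, orange1, orange2 only 3 to 4 are there at a start; the rules pass over those that are not, and their reading is None.
At some moment in a run one of blue1, blue2, orange1, orange2 may be knocked a few centimetres aside while the robot is not near it.
It also fails if it takes over 210 s, if anything falls off the work surface, if the arm or the gripper's body presses on something with over 40 N, if the wrist force passes 120 N, or if a joint passes its speed limit or range.

## Working session

There is one attempt and no reset: what is moved stays moved. The work goes in short steps, Python scripts to look and compute and a tool call to move; the robot and the scene stay as the last step left them, time stands still between calls to the robot, and variables do not carry over. Pictures are saved under pics/ and viewed, at most 14 in all, crops included, and the job is handed in when it is done.

Besides the shell and the picture viewer there is one more tool, called after ">>>" as name(argument=value, ...) on one line, values as JSON. play_rows: Moves the arm, as the interface text tells. Shifts and turns lie within -1 to 1; 1 stands for 5 cm of shift or 4 degrees of turn. Its arguments: {"type":"object","properties":{"plan":{"type":"array"},"jaw":{"type":"number"}},"required":["plan"]}

```bash
ls; mkdir -p pics; python3 - <<'E'
from bench import manip, optics
import cv2, json
print(manip.sense())
for n in ("scene","top"):
    d=optics.get_image(n); cv2.imwrite(f"pics/{n}0.png",d["img"][:,:,::-1])
    print(n,{k:v for k,v in d.items() if k!="img"})
E
```

```text
pics
{'time_s': 0.0, 'joint_positions': array([-1.27458607e+00,  4.80830252e-01,  1.59685825e+00, -2.43528777e-05,
        1.06510850e+00, -4.65896568e-02]), 'dq': array([-7.76877278e-04, -4.27180971e-05,  6.18331875e-04,  1.88920858e-03,
        5.67518760e-04, -1.50527589e-03]), 'joint_torque': array([ 2.32847262e-03, -9.50629735e+01, -4.30178475e+01,  4.78147143e-06,
        1.24369719e-02, -4.83628412e-05]), 'position': array([ 0.21838102, -0.61178424,  0.23067924]), 'ee_rot': array([-3.14038862e+00, -3.48223572e-05,  3.42811700e-01]), 'wrist_force': array([0.45974359, 0.133469  , 0.91107089]), 'wrist_torque': array([ 0.02292399, -0.00227791, -0.00575224]), 'grip_force': 0.0, 'width': 0.08534559564917651}
scene {'intrinsics': array([[573.14685228,   0.        , 321.07966116],
       [  0.        , 573.14685228, 240.57720699],
       [  0.        ,   0.        ,   1.        ]]), 'xyz': array([1.27677365, 1.15198775, 1.15574573]), 'attitude': array([0.86818274, 0.00620544, 2.52207847])}
top {'intrinsics': array([[486.92475443,   0.        , 320.31120435],
       [  0.        , 486.92475443, 243.72394472],
       [  0.        ,   0.        ,   1.        ]]), 'xyz': array([0.42970487, 0.06673674, 1.62346998]), 'attitude': array([ 0.06827551,  0.02099637, -1.57186919])}
```

View pics/top0.png

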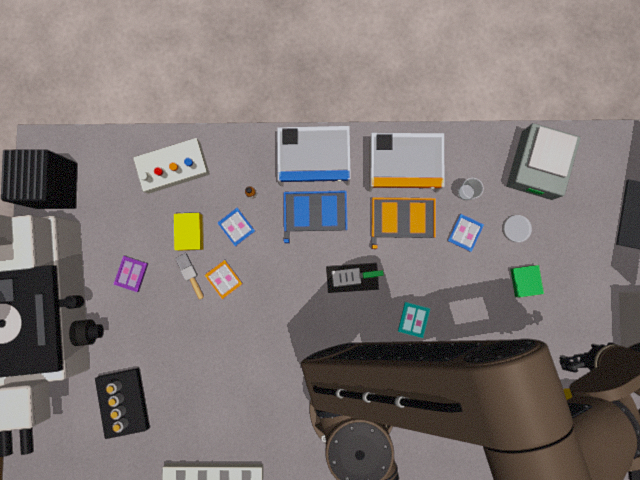

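View pics/scene0.png

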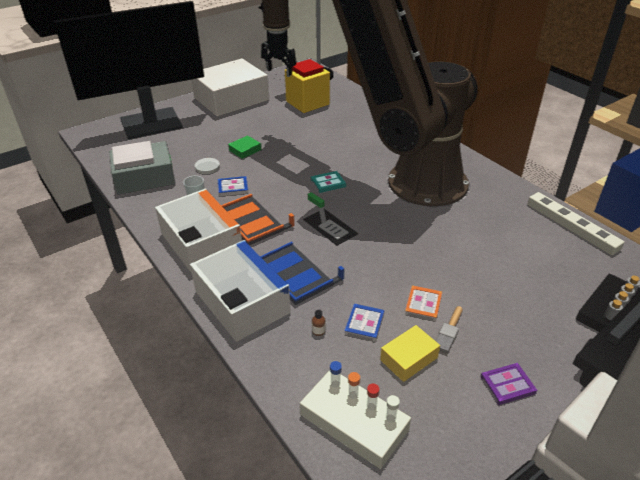

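```bash
cat > h.py <<'E'
import numpy as np, cv2
from scipy.spatial.transform import Rotation as R
from bench import manip, optics
def cam(name):
    s=manip.sense(); d=optics.get_image(name)
    K=d["intrinsics"]
    if name=="wrist":
        T=d["tool_from_camera"]; Rt=R.from_euler("xyz",s["ee_rot"]).as_matrix()
        A=Rt@T[:3,:3]; p=s["position"]+Rt@T[:3,3]
    else: A=R.from_euler("xyz",d["attitude"]).as_matrix(); p=d["xyz"]
    return d["img"],K,A,np.array(p)
def p2w(c,uv,z):
    _,K,A,p=c; uv=np.atleast_2d(np.array(uv,float))
    r=np.c_[(uv[:,0]-K[0,2])/K[0,0],-(uv[:,1]-K[1,2])/K[1,1],-np.ones(len(uv))]@A.T
    return p+r*((z-p[2])/r[:,2])[:,None]
def w2p(c,w):
    _,K,A,p=c; q=(np.atleast_2d(w)-p)@A; return np.c_[K[0,2]-K[0,0]*q[:,0]/q[:,2],K[1,2]+K[1,1]*q[:,1]/q[:,2]]
def save(c,name): cv2.imwrite(f"pics/{name}.png",c[0][:,:,::-1])
def blobs(c,h0,h1,smin=120,vmin=60,amin=60,z=0.014):
    """list of (center xy, sizes, yaw deg of long side, area px) for hue band"""
    hsv=cv2.cvtColor(np.ascontiguousarray(c[0]),cv2.COLOR_RGB2HSV)
    m=cv2.inRange(hsv,(h0,smin,vmin),(h1,255,255)); out=[]
    for k in cv2.findContours(m,cv2.RETR_EXTERNAL,cv2.CHAIN_APPROX_NONE)[0]:
        if cv2.contourArea(k)<amin: continue
        w=p2w(c,k[:,0,:],z)[:,:2]; (x,y),(a,b),t=cv2.minAreaRect((w*1000).astype(np.float32))
        if a<b: a,b,t=b,a,t+90
        out.append((round(x,1),round(y,1),round(a,1),round(b,1),round((t+90)%180-90,1),np.round(k[:,0].mean(0)).tolist()))
    return out
E
python3 - <<'E'
from h import *
c=cam("top")
print("orange"); [print(b) for b in blobs(c,8,20)]
print("blue"); [print(b) for b in blobs(c,100,120)]
print("green"); [print(b) for b in blobs(c,50,75,z=.086)]
print("tabs", p2w(c,[[286,237],[374,243]],.05), p2w(c,[[354,277],[328,278],[378,274]],.003))
big=[]
for (u,v,s) in [(237,227,25),(224,279,25),(465,233,25),(356,277,36),(315,211,40),(404,220,40)]:
    p=c[0][v-s:v+s,u-s:u+s]; big.append(cv2.resize(p,(266,266),interpolation=cv2.INTER_CUBIC))
im=np.vstack([np.hstack(big[:3]),np.hstack(big[3:])]); cv2.imwrite("pics/crops.png",im[:,:,::-1])
E
```

```text
orange
(392.9, 510.9, 71.3, 16.2, 27.5, [196.0, 288.0])
(423.7, 423.0, 100.6, 84.3, 37.6, [223.0, 279.0])
(627.7, -221.7, 100.3, 49.6, -0.8, [417.0, 217.0])
(628.2, -129.2, 100.4, 49.7, -0.6, [389.0, 217.0])
(628.4, -175.0, 208.9, 130.8, 88.9, [403.0, 209.0])
(745.2, -188.4, 232.4, 33.7, 89.7, [407.0, 182.0])
blue
(576.3, -378.0, 99.8, 84.2, -25.9, [465.0, 232.0])
(597.9, 382.6, 99.6, 83.6, 37.8, [235.0, 227.0])
(649.4, 163.0, 100.9, 50.0, 0.2, [301.0, 211.0])
(652.4, 73.1, 100.5, 50.0, -0.2, [329.0, 210.0])
(651.8, 117.9, 208.1, 129.2, -89.2, [315.0, 203.0])
(768.7, 123.0, 231.4, 34.3, -89.2, [314.0, 175.0])
green
(439.5, -66.0, 63.5, 19.1, -83.0, [373.0, 274.0])
(417.7, -548.1, 90.7, 83.7, 7.8, [528.0, 281.0])
tabs [[ 0.55952786  0.21109276  0.05      ]
 [ 0.53927088 -0.07392783  0.05      ]] [[ 0.42969011 -0.010976    0.003     ]
 [ 0.42647101  0.07524143  0.003     ]
 [ 0.43952397 -0.09047461  0.003     ]]
```

View pics/crops.png

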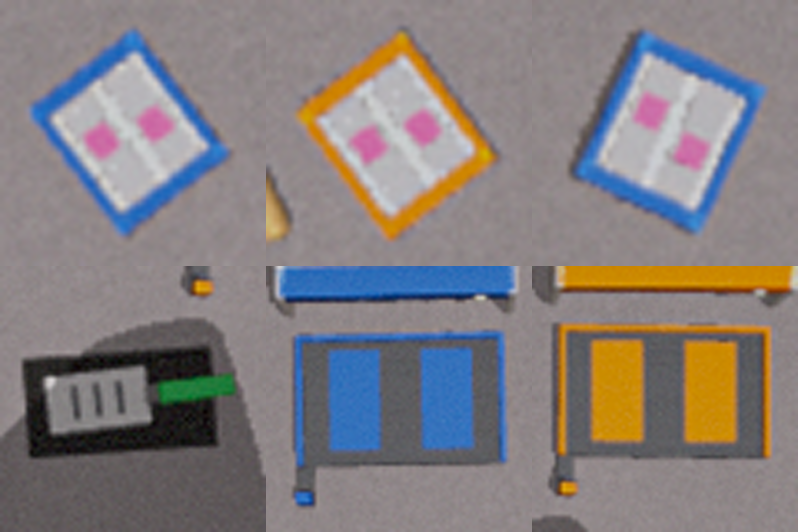

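The top view shows three inserts: blue at px (237,227) and (465,233), and orange at (224,279). Their measured sizes are about 100x84 mm, as specified. The lifter handle is at (373,274), its yaw is about 97°, and both trays are nearly square to the world axes. I'll go over the lifter first.

>>> play_rows(plan=[[[0.22,0.556,0,0,0,0.97],[0.22,0.556,0,0,0,0.97],[0.22,0.556,0,0,0,0.97],[0.22,0.556,0,0,0,0.97],[0.22,0.556,0,0,0,0.97],[0.22,0.556,0,0,0,0.97],[0.22,0.556,0,0,0,0.97],[0.22,0.556,0,0,0,0.97]]], jaw=-1)

```text
time_s: 0.95
position: [0.3067, -0.3885, 0.2312]
ee_rot: [-3.141, -0.0, 0.887]
wrist_force: [0.6, 1.1, 0.8]
width: 0.0852
grip_force: 0.0
```

>>> play_rows(plan=[[[0.22,0.556,0,0,0,0.97],[0.22,0.556,0,0,0,0.97],[0.22,0.556,0,0,0,0.97],[0.22,0.556,0,0,0,0.97],[0.22,0.556,0,0,0,0.97],[0.22,0.556,0,0,0,0.97],[0.22,0.556,0,0,0,0.97],[0.22,0.556,0,0,0,0.97]]])

```text
time_s: 1.75
position: [0.3947, -0.1662, 0.2313]
ee_rot: [3.142, 0.0, 1.429]
wrist_force: [-0.0, -0.2, -0.4]
width: 0.085
grip_force: 0.0
```

>>> play_rows(plan=[[[0.22,0.556,0,0,0,0.97],[0.22,0.556,0,0,0,0.97],[0.22,0.556,0,0,0,0.97],[0.22,0.556,0,0,0,0.97],[0,0,0,0,0,0],[0,0,0,0,0,0]]])

```text
time_s: 2.35
position: [0.4384, -0.0557, 0.2312]
ee_rot: [-3.141, 0.0, 1.698]
wrist_force: [0.4, -0.7, -0.0]
width: 0.0851
grip_force: 0.0
```

```bash
python3 - <<'E'
from h import *
s=manip.sense(); print(s["time_s"],s["position"],np.degrees(s["ee_rot"]),s["joint_positions"])
c=cam("wrist"); save(c,"w1")
print(c[3]); print("green"); [print(b) for b in blobs(c,50,75,z=.086)]
t=cam("top"); save(t,"top1")
print([b for b in blobs(t,100,120)]); print([b for b in blobs(t,8,20)])
E
```

```text
2.35 [ 0.43843636 -0.05570979  0.2311766 ] [-1.79979468e+02  1.52372626e-03  9.73129459e+01] [-1.94882220e-01  1.88681780e-01  2.04997351e+00 -1.76741735e-04
  9.03268823e-01 -3.22407765e-01]
[0.42832911 0.01222894 0.37244729]
green
(436.3, -62.6, 65.6, 17.8, -82.6, [315.0, 234.0])
[(576.4, -377.8, 99.7, 84.3, -26.1, [465.0, 232.0]), (597.9, 382.6, 99.6, 83.6, 37.8, [236.0, 227.0]), (649.4, 163.0, 100.9, 50.0, 0.2, [301.0, 211.0]), (652.4, 73.1, 100.5, 50.0, -0.2, [329.0, 210.0]), (651.8, 117.9, 208.1, 129.2, -89.2, [315.0, 203.0]), (768.5, 123.0, 231.4, 34.6, -89.2, [314.0, 175.0])]
[(393.7, 511.3, 73.0, 16.2, 27.5, [196.0, 288.0]), (423.3, 423.1, 101.7, 83.8, 37.4, [223.0, 279.0]), (627.7, -221.7, 100.3, 49.6, -0.8, [417.0, 217.0]), (628.2, -129.2, 100.4, 49.7, -0.6, [389.0, 217.0]), (628.4, -175.0, 208.9, 130.8, 88.9, [403.0, 209.0]), (745.2, -188.4, 232.4, 33.7, 89.7, [407.0, 182.0])]
```

View pics/w1.png

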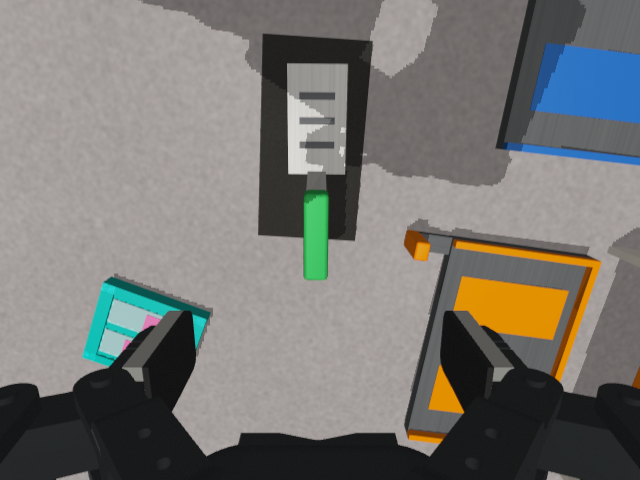

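The wrist view shows the pad corners at (264,34), (372,42), (355,241), (259,234) and the blade corners at (287,64), (348,65), (345,174), (288,175). No extra insert is visible.

```bash
python3 - <<'E'
from h import *
c=cam("wrist")
pad=p2w(c,[[264,34],[372,42],[355,241],[259,234]],.002); bl=p2w(c,[[287,64],[348,65],[345,174],[288,175]],.005)
for q in (pad,bl):
    q=q[:,:2]*1000
    print(q.round(1).tolist(), q.mean(0).round(1), [np.linalg.norm(q[i]-q[(i+1)%4]).round(1) for i in range(4)], [np.degrees(np.arctan2(*(q[a]-q[b])[::-1])).round(1) for a,b in((0,3),(1,2))])
t=cam("top"); print(w2p(t,pad).round(1).tolist(), w2p(t,bl).round(1).tolist())
E
```

```text
[[375.9, 77.3], [463.7, 82.5], [475.3, -85.7], [386.5, -90.2]] [425.4  -4. ] [np.float64(88.0), np.float64(168.5), np.float64(88.9), np.float64(167.9)] [np.float64(93.6), np.float64(93.9)]
[[397.0, 56.9], [446.7, 62.4], [457.0, -25.6], [407.4, -32.8]] [427.1  15.2] [np.float64(50.0), np.float64(88.7), np.float64(50.1), np.float64(90.3)] [np.float64(96.6), np.float64(96.7)]
[[327.4, 293.3], [325.8, 266.8], [376.4, 263.2], [378.0, 290.1]] [[333.6, 286.9], [331.9, 271.9], [358.4, 268.7], [360.7, 283.7]]
```

>>> play_rows(plan=[[[-0.05,0.01,-0.6,0,0,0],[0,0,-0.6,0,0,0],[0,0,-0.6,0,0,0],[0,0,-0.6,0,0,0],[0,0,-0.6,0,0,0],[0,0,-0.42,0,0,0],[0,0,-0.1,0,0,0],[0,0,0,0,0,0]]])

```text
time_s: 3.35
position: [0.4356, -0.0561, 0.055]
ee_rot: [-3.14, -0.0, 1.696]
wrist_force: [0.6, -0.4, 0.3]
width: 0.0854
grip_force: 0.0
```

>>> play_rows(plan=[[[0,0,0,0,0,0],[0,0,0,0,0,0],[0,0,0,0,0,0],[0,0,0,0,0,0],[0,0,0,0,0,0],[0,0,0,0,0,0],[0,0,0,0,0,0],[0,0,0,0,0,0]]], jaw=1)

```text
time_s: 4.15
position: [0.4363, -0.0558, 0.0556]
ee_rot: [3.141, 0.0, 1.697]
wrist_force: [-0.9, -0.4, 8.5]
width: 0.0173
grip_force: 62.8
```

```bash
python3 - <<'E'
from h import *
s=manip.sense(); print(s)
c=cam("wrist"); save(c,"w2")
E
```

```text
{'time_s': 4.15, 'joint_positions': array([-1.95979271e-01,  4.89565129e-01,  2.21702437e+00, -1.11567008e-04,
        4.34275115e-01, -3.22394325e-01]), 'dq': array([ 0.0006515 , -0.00049244,  0.00035556,  0.00152521,  0.00257396,
        0.00079327]), 'joint_torque': array([ 4.31766389e-01, -6.77664685e+01, -1.70836008e+01,  1.37680611e-01,
       -2.09885719e-01,  3.38288583e-02]), 'position': array([ 0.4363355 , -0.05575104,  0.05561864]), 'ee_rot': array([3.14091702e+00, 2.75263012e-04, 1.69731248e+00]), 'wrist_force': array([-0.89845599, -0.36546779,  8.47620757]), 'wrist_torque': array([-0.00891399,  0.22963603, -0.0087154 ]), 'grip_force': 62.818554639816284, 'width': 0.017260427864526886}
```

View pics/w2.png

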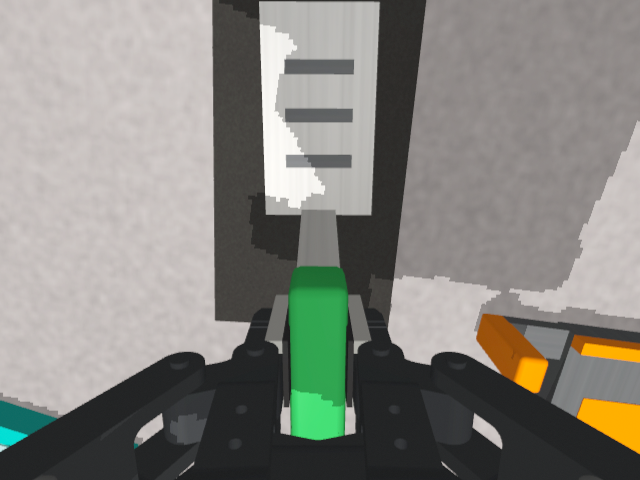

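Gripped. The blade's rear edge is at (267,215)–(372,215) and its tip edge at (260,1)–(379,1). I'll work out the blade's offset in the tool frame.

```bash
python3 - <<'E'
from h import *
s=manip.sense(); c=cam("wrist")
q=p2w(c,[[267,215],[372,215],[379,1],[260,1]],.005)[:,:2]*1000
m=q.mean(0); print(q.round(1).tolist(), m, np.linalg.norm(q[0]-q[1]),np.linalg.norm(q[1]-q[2]))
y=s["ee_rot"][2]; d=m-s["position"][:2]*1000
print("along",d@[np.cos(y),np.sin(y)],"lat",d@[-np.sin(y),np.cos(y)], [np.degrees(np.arctan2(*(q[a]-q[b])[::-1])) for a,b in((3,0),(2,1))],np.degrees(y))
E
```

```text
[[407.7, -30.7], [456.8, -24.4], [445.1, 64.7], [396.4, 58.4]] [426.50793024  16.97894834] 49.46974205948573 89.87238504781762
along 73.3749790402286 lat 0.566447301163634 [np.float64(97.21709722955197), np.float64(97.49971522254693)] 97.25019328340878
```

>>> play_rows(plan=[[[0,0,0.4,0,0,0],[0,0,0.8,0,0,0],[0,0,0.8,0,0,0]]])

```text
time_s: 4.55
position: [0.4351, -0.0555, 0.1561]
ee_rot: [-3.14, -0.001, 1.697]
wrist_force: [1.6, 0.7, -1.4]
width: 0.017
grip_force: 61.5
```

>>> play_rows(plan=[[[0.01,0.564,0,0,0,-0.93],[0.01,0.564,0,0,0,-0.93],[0.01,0.564,0,0,0,-0.93],[0.01,0.564,0,0,0,-0.93],[0.01,0.564,0,0,0,-0.93],[0.01,0.564,0,0,0,-0.93],[0.01,0.564,0,0,0,-0.93],[0.01,0.564,0,0,0,-0.93]]])

```text
time_s: 5.35
position: [0.4397, 0.1711, 0.1553]
ee_rot: [-3.141, 0.0, 1.175]
wrist_force: [0.5, 0.3, -1.3]
width: 0.0174
grip_force: 61.4
```

>>> play_rows(plan=[[[-0.3875,0.3675,0,0,0,-0.93],[-0.3875,0.3675,0,0,0,-0.93],[-0.3875,0.3675,0,0,0,-0.93],[-0.3875,0.3675,0,0,0,-0.93],[-0.3875,0.3675,0,0,0,-0.93],[-0.3875,0.3675,0,0,0,-0.93],[-0.3875,0.3675,0,0,0,-0.93],[-0.3875,0.3675,0,0,0,-0.93]]])

```text
time_s: 6.15
position: [0.2839, 0.3174, 0.1553]
ee_rot: [3.142, 0.0, 0.656]
wrist_force: [-0.3, 0.6, -0.3]
width: 0.0171
grip_force: 61.4
```

```bash
python3 - <<'E'
from h import *
s=manip.sense(); print(s["time_s"],s["position"],np.degrees(s["ee_rot"]),s["joint_positions"],s["wrist_force"])
c=cam("wrist"); save(c,"w3")
print("or",blobs(c,8,20))
t=cam("top"); print("top",blobs(t,8,20)[:3],[b for b in blobs(t,100,120) if b[3]>75 and b[3]<90])
E
```

```text
6.15 [0.28392844 0.31743309 0.1552779 ] [1.79999684e+02 1.81853685e-02 3.75682449e+01] [7.69822542e-01 2.83337288e-01 2.16809994e+00 4.81401460e-05
 6.90471389e-01 1.68489218e+00] [-0.29705397  0.61717445 -0.27431756]
or [(410.4, 369.5, 19.0, 6.7, 40.0, [379.0, 13.0]), (363.6, 430.2, 18.7, 9.9, 37.6, [251.0, 17.0])]
top [(393.6, 511.3, 72.9, 16.2, 27.5, [196.0, 288.0]), (423.5, 423.1, 101.4, 84.9, 36.9, [223.0, 278.0]), (627.7, -221.7, 100.3, 49.6, -0.8, [417.0, 217.0])] [(576.2, -378.0, 99.8, 84.7, -27.1, [465.0, 232.0]), (597.9, 382.6, 99.6, 83.6, 37.8, [236.0, 227.0])]
```

View pics/w3.png

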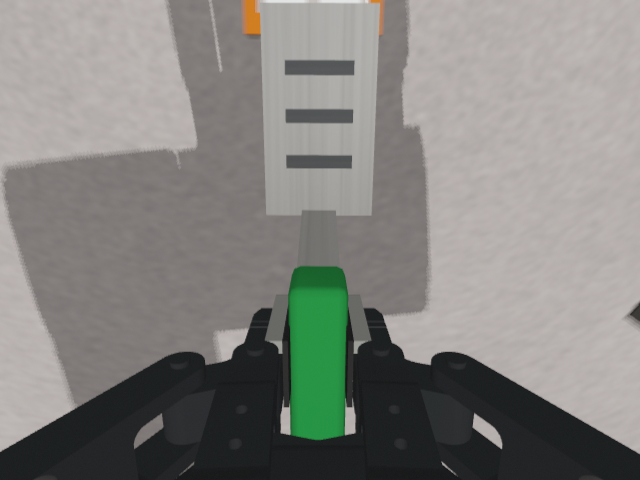

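The near edge of the orange insert shows at px (243,35)–(383,34), centred ahead of the blade.

```bash
python3 - <<'E'
from h import *
s=manip.sense(); c=cam("wrist"); y=s["ee_rot"][2]
for z in (.010,.0):
    q=p2w(c,[[243,35],[383,34]],z)[:,:2]*1000
    d=q-s["position"][:2]*1000
    print(z,q.round(1).tolist(),np.linalg.norm(q[0]-q[1]),"along",d@[np.cos(y),np.sin(y)],"lat",d@[-np.sin(y),np.cos(y)])
E
```

```text
0.01 [[351.3, 430.5], [405.5, 361.4]] 87.85578414353236 along [122.70011467 123.3201009 ] lat [ 47.16160677 -40.69198977]
0.0 [[351.8, 433.0], [407.9, 361.4]] 90.92223177381933 along [124.61725583 125.25888157] lat [ 48.7999013  -42.12006651]
```

>>> play_rows(plan=[[[0,0,-0.5,0,0,0],[0,0,-0.5,0,0,0],[0,0,-0.5,0,0,0],[0,0,-0.3,0,0,0],[0,0,-0.18,0,0,0],[0,0,0,0,0,0],[0,0,0,0,0,0]]])

```text
time_s: 7.0
position: [0.2854, 0.3169, 0.0566]
ee_rot: [3.142, -0.0, 0.658]
wrist_force: [0.1, 0.6, -1.0]
width: 0.017
grip_force: 61.5
```

```bash
python3 - <<'E'
from h import *
s=manip.sense(); print(s["time_s"],s["position"],np.degrees(s["ee_rot"]),s["joint_positions"],s["wrist_force"])
c=cam("wrist"); save(c,"w4"); t=cam("scene")
u,v=w2p(t,[.424,.423,.03])[0].astype(int); print(u,v)
im=cv2.resize(t[0][v-60:v+40,u-60:u+60],(720,600),interpolation=cv2.INTER_CUBIC); cv2.imwrite("pics/s4.png",im[:,:,::-1])
E
```

```text
7.0 [0.28535112 0.31687736 0.05664475] [ 1.79999964e+02 -8.01380527e-03  3.77211151e+01] [ 7.66597319e-01  4.77036060e-01  2.24543351e+00 -3.86810940e-05
  4.18984105e-01  1.67907132e+00] [ 0.13391892  0.6217882  -1.0394495 ]
423 297
```

View pics/w4.png

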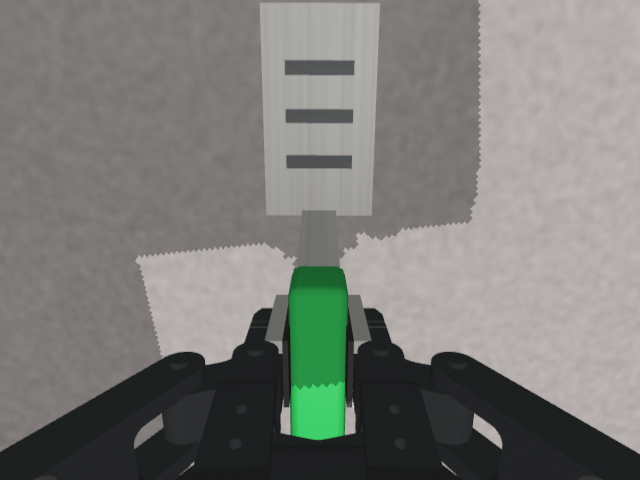

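>>> play_rows(plan=[[[0.142,0.11,-0.01,0,0,0],[0.142,0.11,0,0,0,0],[0.142,0.11,0,0,0,0],[0.142,0.11,0,0,0,0],[0.142,0.11,0,0,0,0],[0.142,0.11,0,0,0,0],[0.142,0.11,0,0,0,0],[0,0,0,0,0,0]]])

```text
time_s: 7.9
position: [0.3359, 0.3564, 0.0558]
ee_rot: [-3.141, -0.001, 0.658]
wrist_force: [-0.1, 0.6, -1.7]
width: 0.0173
grip_force: 61.5
```

```bash
cat >> h.py <<'E'
def edge(c,h0,h1,z=.014):
    """along/lat (mm, tool frame) of near-edge pixels of a coloured rim in the wrist view, by column"""
    s=manip.sense(); y=s["ee_rot"][2]
    hsv=cv2.cvtColor(np.ascontiguousarray(c[0]),cv2.COLOR_RGB2HSV); m=cv2.inRange(hsv,(h0,120,50),(h1,255,255))[:300]
    cols=[u for u in range(0,640) if m[:,u].any()]
    q=p2w(c,[[u,np.nonzero(m[:,u])[0].max()] for u in cols],z)[:,:2]*1000-s["position"][:2]*1000
    return np.c_[cols,[np.nonzero(m[:,u])[0].max() for u in cols],q@[np.cos(y),np.sin(y)],q@[-np.sin(y),np.cos(y)]]
E
python3 - <<'E'
from h import *
s=manip.sense(); print(s["position"],np.degrees(s["ee_rot"]),s["wrist_force"])
c=cam("wrist"); save(c,"w5"); e=edge(c,8,20,.01); print(e[::12].round(1),e[-1].round(1))
E
```

```text
[0.33593248 0.35641905 0.05581146] [-1.79993828e+02 -7.03590146e-02  3.77146624e+01] [-0.0522236   0.63203453 -1.65696837]
[[ 6.600e+01  3.500e+01  1.048e+02  1.036e+02]
 [ 8.000e+01  3.900e+01  1.033e+02  9.800e+01]
 [ 9.200e+01  4.200e+01  1.022e+02  9.330e+01]
 [ 1.040e+02  4.200e+01  1.022e+02  8.830e+01]
 [ 2.110e+02  9.000e+01  8.360e+01  4.550e+01]
 [ 2.230e+02  1.500e+02  5.880e+01  4.200e+01]
 [ 2.350e+02  1.500e+02  5.880e+01  3.670e+01]
 [ 2.470e+02  1.500e+02  5.880e+01  3.140e+01]
 [ 2.590e+02  1.500e+02  5.880e+01  2.610e+01]
 [ 2.710e+02  1.500e+02  5.880e+01  2.080e+01]
 [ 2.830e+02  1.500e+02  5.880e+01  1.550e+01]
 [ 2.950e+02  1.500e+02  5.880e+01  1.030e+01]
 [ 3.070e+02  1.500e+02  5.880e+01  5.000e+00]
 [ 3.190e+02  1.500e+02  5.880e+01 -3.000e-01]
 [ 3.310e+02  1.500e+02  5.880e+01 -5.600e+00]
 [ 3.430e+02  1.510e+02  5.840e+01 -1.090e+01]
 [ 3.550e+02  1.510e+02  5.840e+01 -1.620e+01]
 [ 3.670e+02  1.510e+02  5.840e+01 -2.150e+01]
 [ 3.790e+02  1.510e+02  5.840e+01 -2.670e+01]
 [ 3.910e+02  1.510e+02  5.840e+01 -3.200e+01]
 [ 4.030e+02  1.520e+02  5.800e+01 -3.730e+01]
 [ 4.150e+02  7.800e+01  8.840e+01 -4.070e+01]] [420.    5.  115.9 -40.9]
```

View pics/w5.png

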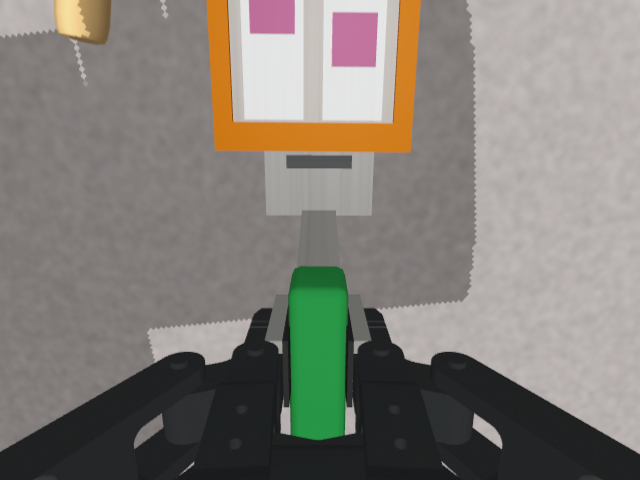

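>>> play_rows(plan=[[[0.103,0.08,0,0,0,0],[0.103,0.08,0,0,0,0],[0.103,0.08,0,0,0,0],[0.103,0.08,0,0,0,0],[0,0,0,0,0,0],[0,0,0.06,0,0,0],[0,0,0.08,0,0,0],[0,0,0.1,0,0,0]]])

```text
time_s: 8.75
position: [0.3549, 0.3711, 0.0681]
ee_rot: [3.142, 0.001, 0.658]
wrist_force: [0.1, -0.9, -1.6]
width: 0.0171
grip_force: 61.3
```

>>> play_rows(plan=[[[0,0,0.1,0,0,0],[0,0,0.2,0,0,0],[0,0,0.3,0,0,0],[0,0,0.3,0,0,0],[0,0,0.3,0,0,0],[0,0,0.3,0,0,0],[0,0,0.2,0,0,0],[0,0,0,0,0,0]]])

```text
time_s: 9.55
position: [0.3559, 0.372, 0.1544]
ee_rot: [-3.141, -0.003, 0.658]
wrist_force: [0.1, -0.1, -2.5]
width: 0.0168
grip_force: 61.3
```

```bash
python3 - <<'E'
from h import *
s=manip.sense(); print(s["position"],np.degrees(s["ee_rot"]),s["wrist_force"],s["wrist_torque"])
c=cam("wrist"); t=cam("scene")
u,v=w2p(t,[.43,.42,.12])[0].astype(int)
im=np.hstack([cv2.resize(c[0],(400,300)),cv2.resize(t[0][v-60:v+60,u-80:u+80],(400,300),interpolation=cv2.INTER_CUBIC)]); cv2.imwrite("pics/p6.png",im[:,:,::-1])
E
```

```text
[0.35588732 0.37201034 0.15436028] [-1.79985299e+02 -1.48013578e-01  3.77210484e+01] [ 0.05702663 -0.12003141 -2.5276587 ] [-0.05607482  0.09796124  0.02686627]
```

View pics/p6.png

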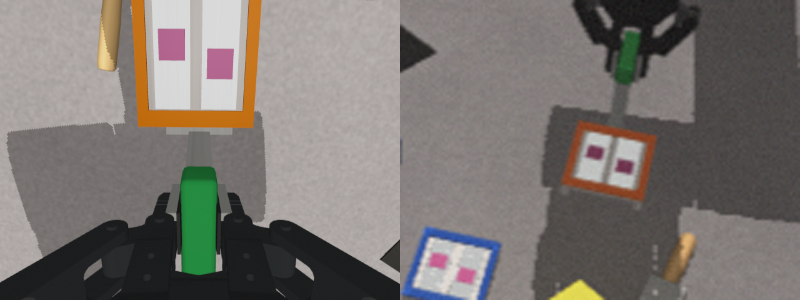

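```bash
python3 - <<'E'
from h import *
s=manip.sense(); c=cam("wrist"); z=s["position"][2]
e=edge(c,8,20,z-.0466); print(e[(e[:,1]>150)][::20].round(1))
for v in (100,150):
  hsv=cv2.cvtColor(np.ascontiguousarray(c[0]),cv2.COLOR_RGB2HSV); m=np.nonzero(cv2.inRange(hsv[v:v+1],(8,120,50),(20,255,255))[0])[0]
  m=m[m>180]; q=p2w(c,[[m.min(),v],[m.max(),v]],z-.0466)[:,:2]*1000-s["position"][:2]*1000
  y=s["ee_rot"][2]; print(v,m.min(),m.max(),(q@[np.cos(y),np.sin(y)]).round(1),(q@[-np.sin(y),np.cos(y)]).round(1))
E
```

```text
[[ 2.18e+02  1.59e+02  5.39e+01  4.46e+01]
 [ 2.38e+02  2.02e+02  3.46e+01  3.67e+01]
 [ 2.58e+02  2.02e+02  3.46e+01  2.75e+01]
 [ 2.78e+02  2.02e+02  3.46e+01  1.84e+01]
 [ 2.98e+02  2.03e+02  3.42e+01  9.30e+00]
 [ 3.18e+02  2.03e+02  3.42e+01  1.00e-01]
 [ 3.38e+02  2.03e+02  3.42e+01 -9.10e+00]
 [ 3.58e+02  2.03e+02  3.42e+01 -1.82e+01]
 [ 3.78e+02  2.04e+02  3.37e+01 -2.74e+01]
 [ 3.98e+02  2.04e+02  3.37e+01 -3.65e+01]]
100 181 411 [78.5 78.6] [ 58.8 -39.7]
150 218 407 [57.6 57.6] [ 44.3 -39.3]
```

>>> play_rows(plan=[[[0.045,-0.142,0,0,0,-0.112],[0.089,-0.284,0,0,0,-0.225],[0.134,-0.425,0,0,0,-0.337],[0.178,-0.567,0,0,0,-0.449],[0.178,-0.567,0,0,0,-0.449],[0.178,-0.567,0,0,0,-0.449],[0.178,-0.567,0,0,0,-0.449],[0.178,-0.567,0,0,0,-0.449]]])

```text
time_s: 10.5
position: [0.413, 0.1849, 0.1525]
ee_rot: [3.142, 0.001, 0.452]
wrist_force: [0.9, 1.0, -1.9]
width: 0.0173
grip_force: 61.3
```

>>> play_rows(plan=[[[0.178,-0.567,0,0,0,-0.449],[0.178,-0.567,0,0,0,-0.449],[0.178,-0.567,0,0,0,-0.449],[0.178,-0.567,0,0,0,-0.449],[0.178,-0.567,0,0,0,-0.449],[0.178,-0.567,0,0,0,-0.449],[0.178,-0.567,0,0,0,-0.449],[0.178,-0.567,0,0,0,-0.449]]])

```text
time_s: 11.3
position: [0.4837, -0.0418, 0.1524]
ee_rot: [-3.141, 0.001, 0.201]
wrist_force: [0.2, 0.5, -2.8]
width: 0.0169
grip_force: 61.3
```

>>> play_rows(plan=[[[0.178,-0.567,0,0,0,-0.449],[0.178,-0.567,0,0,0,-0.449],[0.178,-0.567,0,0,0,-0.449],[0.178,-0.567,0,0,0,-0.449],[0.178,-0.567,0,0,0,-0.449],[0.134,-0.425,0,0,0,-0.337],[0.089,-0.284,0,0,0,-0.225],[0.045,-0.142,0,0,0,-0.112]]])

```text
time_s: 12.1
position: [0.5418, -0.2255, 0.1524]
ee_rot: [-3.141, 0.001, -0.002]
wrist_force: [-0.3, 0.8, -1.8]
width: 0.0171
grip_force: 61.4
```

```bash
python3 - <<'E'
from h import *
s=manip.sense(); c=cam("wrist"); print(s["time_s"],s["position"],np.degrees(s["ee_rot"])); save(c,"w7")
z=s["position"][2]; e=edge(c,8,20,z-.0466); e=e[(e[:,1]<230)&(e[:,1]>120)]; print(e[::20].round(1),e[-1])
E
```

```text
12.1 [ 0.54177044 -0.22547317  0.15240603] [-1.79990559e+02  3.34624941e-02 -1.25444985e-01]
[[ 62.  129.   66.3 110.9]
 [139.  183.   42.8  80.1]
 [159.  183.   42.8  71. ]
 [179.  183.   42.8  62. ]
 [199.  184.   42.3  53. ]
 [231.  203.   33.7  39. ]
 [251.  203.   33.7  29.9]
 [271.  202.   34.1  20.7]
 [291.  202.   34.1  11.6]
 [311.  203.   33.7   2.4]
 [331.  203.   33.7  -6.7]
 [351.  203.   33.7 -15.9]
 [371.  203.   33.7 -25. ]
 [391.  210.   30.4 -34.3]] [409.         124.          68.43190607 -40.29434889]
```

View pics/w7.png

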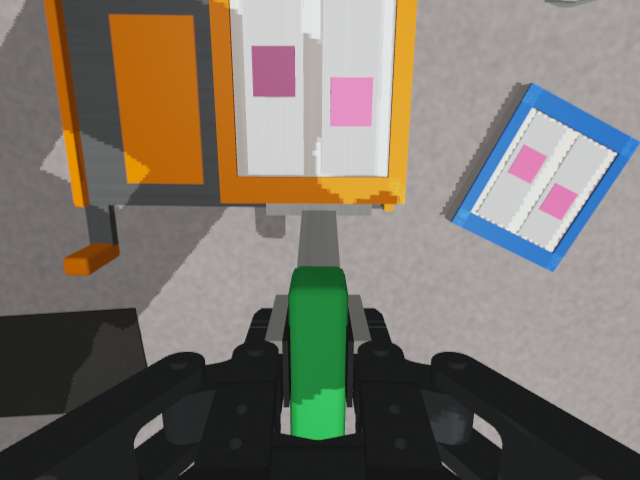

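The wrist view shows the left orange mark at corners (109,14), (193,15), (204,184), (125,184). The insert is carried squarely, about in line with the right-hand slot.

```bash
python3 - <<'E'
from h import *
s=manip.sense(); c=cam("wrist"); p=s["position"]*1000
q=p2w(c,[[109,14],[193,15],[204,184],[125,184]],.02)[:,:2]*1000
print(q.round(1).tolist(),q.mean(0))
z=p[2]/1000-.0466; i=p2w(c,[[211,40],[220,203],[404,204],[414,40]],z)[:,:2]*1000; print(i.round(1).tolist(),p[:2])
E
```

```text
[[674.1, -103.1], [673.5, -152.8], [573.5, -151.7], [573.5, -99.6]] [ 623.6505396  -126.78349142]
[[644.3, -182.6], [576.2, -181.8], [575.7, -266.0], [644.2, -266.4]] [ 542.12605213 -225.63819828]
```

>>> play_rows(plan=[[[-0.01,0.046,-0.2,0,0,0],[-0.01,0.046,-0.3,0,0,0],[0,0,-0.3,0,0,0],[0,0,-0.3,0,0,0],[0,0,-0.15,0,0,0],[0,0,-0.1,0,0,0],[0,0,-0.06,0,0,0],[0,0,0,0,0,0]]])

```text
time_s: 13.0
position: [0.5413, -0.2192, 0.0822]
ee_rot: [-3.142, 0.0, 0.0]
wrist_force: [-0.1, -0.1, -2.1]
width: 0.0172
grip_force: 61.3
```

>>> play_rows(plan=[[[0,0,-0.03,0,0,0],[0,0,-0.03,0,0,0],[0,0,-0.03,0,0,0],[0,0,0,0,0,0],[0,0,0,0,0,0]]])

```text
time_s: 13.5
position: [0.5413, -0.2194, 0.0779]
ee_rot: [3.142, -0.0, -0.0]
wrist_force: [0.3, -0.8, -1.0]
width: 0.0171
grip_force: 61.4
```

```bash
python3 - <<'E'
from h import *
s=manip.sense(); c=cam("wrist"); print(s["time_s"],s["position"],np.degrees(s["ee_rot"]),s["wrist_force"])
z=.034; e=edge(c,8,20,z); e=e[(e[:,1]<230)&(e[:,1]>170)]; print(e[::20].round(1),e[-1])
E
```

```text
13.5 [ 0.54131994 -0.21941186  0.07785572] [ 1.79998078e+02 -4.00672737e-03 -3.51847360e-03] [ 0.25699978 -0.76996553 -0.99165869]
[[ 68.  184.   43.  110.4]
 [ 88.  202.   34.9 102.8]
 [108.  202.   34.9  93.7]
 [128.  203.   34.5  84.8]
 [148.  203.   34.5  75.8]
 [168.  203.   34.5  66.7]
 [230.  203.   34.5  38.8]
 [250.  203.   34.5  29.8]
 [270.  202.   35.   20.7]
 [290.  203.   34.5  11.7]
 [310.  203.   34.5   2.7]
 [330.  203.   34.5  -6.3]
 [350.  203.   34.5 -15.3]
 [370.  203.   34.5 -24.3]
 [390.  203.   34.5 -33.4]
 [434.  211.   30.9 -53.5]] [437.         179.          45.33172745 -53.70824665]
```

>>> play_rows(plan=[[[-0.05,0,0,0,0,0],[-0.1,0,0,0,0,0],[-0.15,0,0,0,0,0],[-0.2,0,0,0,0,0],[-0.1,0,0,0,0,0],[0,0,0,0,0,0]]])

```text
time_s: 14.15
position: [0.5102, -0.2193, 0.0779]
ee_rot: [-3.141, 0.001, -0.0]
wrist_force: [0.1, 0.2, -1.9]
width: 0.0167
grip_force: 61.4
```

```bash
python3 - <<'E'
from h import *
s=manip.sense(); c=cam("wrist"); print(s["time_s"],s["position"],np.degrees(s["ee_rot"]),s["wrist_force"]); save(c,"w8")
y=edge(c,8,20,.034); e=y[(y[:,0]<420)&(y[:,0]>210)&(y[:,1]>40)]; e[:,2]+=s["position"][0]*1000; e[:,3]+=s["position"][1]*1000; print(e[::20].round(1))
E
```

```text
14.15 [ 0.51021359 -0.219297    0.07785169] [-1.79982606e+02  3.53283151e-02 -2.79754305e-02] [ 0.10530634  0.16139508 -1.93368825]
[[ 211.    76.   597.4 -175.5]
 [ 231.   131.   575.3 -182.6]
 [ 251.   131.   575.3 -191.2]
 [ 271.   130.   575.7 -199.8]
 [ 291.   130.   575.7 -208.4]
 [ 311.   130.   575.7 -217. ]
 [ 331.   130.   575.7 -225.6]
 [ 351.   130.   575.7 -234.2]
 [ 371.   131.   575.3 -242.8]
 [ 391.   131.   575.3 -251.4]
 [ 411.   123.   578.7 -259.8]]
```

>>> play_rows(plan=[[[-0.3,0,0,0,0,0],[-0.3,0,0,0,0,0],[-0.3,0,0,0,0,0],[-0.3,0,0,0,0,0],[-0.3,0,0,0,0,0],[0,0,0.5,0,0,0],[0,0,0.5,0,0,0],[0,0,0.5,0,0,0]]])

```text
time_s: 15.0
position: [0.436, -0.2194, 0.1536]
ee_rot: [-3.141, 0.0, -0.0]
wrist_force: [1.1, -0.4, -1.8]
width: 0.0174
grip_force: 61.5
```

>>> play_rows(plan=[[[-0.0725,-0.185,0,0,0,-0.825],[-0.0725,-0.185,0,0,0,-0.825],[-0.0725,-0.185,0,0,0,-0.825],[-0.0725,-0.185,0,0,0,-0.825],[-0.0725,-0.185,0,0,0,-0.825],[-0.0725,-0.185,0,0,0,-0.825],[-0.0725,-0.185,0,0,0,-0.825],[-0.0725,-0.185,0,0,0,-0.825]]])

```text
time_s: 15.8
position: [0.4071, -0.2938, 0.1529]
ee_rot: [3.142, -0.0, -0.463]
wrist_force: [0.2, -0.6, -0.5]
width: 0.0172
grip_force: 61.4
```

```bash
python3 - <<'E'
from h import *
s=manip.sense(); print(s["time_s"],s["position"],np.degrees(s["ee_rot"]))
t=cam("top"); save(t,"top9"); print(blobs(t,8,20)); print([b for b in blobs(t,100,120) if b[3]>70 and b[3]<95])
E
```

```text
15.8 [ 0.40708277 -0.29382912  0.15285327] [ 1.79998044e+02 -1.73485624e-02 -2.65349291e+01]
[(628.2, -129.2, 100.4, 49.7, -0.6, [389.0, 217.0]), (628.4, -175.0, 208.9, 130.8, 88.9, [406.0, 213.0]), (745.2, -188.4, 232.4, 33.7, 89.7, [406.0, 182.0])]
[(576.5, -377.9, 99.8, 84.3, -26.1, [465.0, 232.0]), (597.6, 382.4, 99.7, 83.8, 37.1, [236.0, 227.0])]
```

View pics/top9.png

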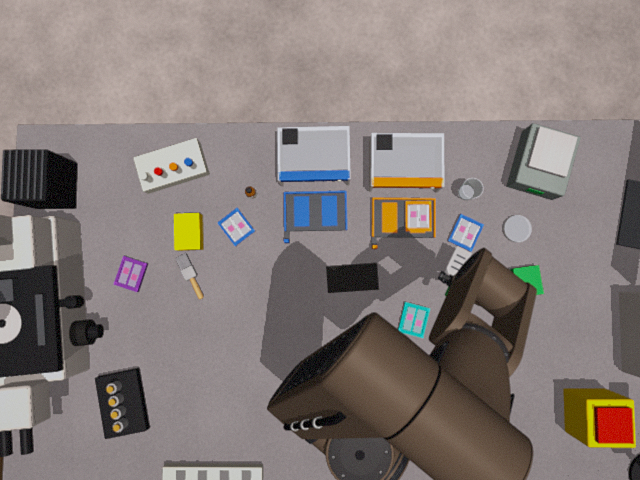

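>>> play_rows(plan=[[[0,0,-0.4,0,0,0],[0,0,-0.5,0,0,0],[0,0,-0.5,0,0,0],[0,0,-0.3,0,0,0],[0,0,-0.18,0,0,0],[0,0,-0.05,0,0,0],[0,0,0,0,0,0]]])

```text
time_s: 16.55
position: [0.4074, -0.2934, 0.0564]
ee_rot: [-3.142, -0.0, -0.46]
wrist_force: [0.8, 0.3, -0.6]
width: 0.0171
grip_force: 61.5
```

```bash
python3 - <<'E'
from h import *
s=manip.sense(); c=cam("wrist"); print(s["time_s"],s["position"],np.degrees(s["ee_rot"]),s["wrist_force"])
print(blobs(c,100,120,z=.014)); e=edge(c,100,120,.0); print(e[:: max(1,len(e)//8)].round(1))
E
```

```text
16.55 [ 0.40740739 -0.29337805  0.05643604] [-1.79999002e+02 -1.30660926e-03 -2.63750307e+01] [ 0.76301743  0.2718574  -0.58295297]
[]Traceback (most recent call last):
  File "<stdin>", line 3, in <module>
  File "h.py", line 34, in edge
    q=p2w(c,[[u,np.nonzero(m[:,u])[0].max()] for u in cols],z)[:,:2]*1000-s["position"][:2]*1000
      ~~~^^^^^^^^^^^^^^^^^^^^^^^^^^^^^^^^^^^^^^^^^^^^^^^^^^^^^
  File "h.py", line 14, in p2w
    r=np.c_[(uv[:,0]-K[0,2])/K[0,0],-(uv[:,1]-K[1,2])/K[1,1],-np.ones(len(uv))]@A.T
             ~~^^^^^
IndexError: index 0 is out of bounds for axis 1 with size 0
```

>>> play_rows(plan=[[[0.179,-0.089,0,0,0,0],[0.179,-0.089,0,0,0,0],[0.179,-0.089,0,0,0,0],[0.179,-0.089,0,0,0,0],[0.179,-0.089,0,0,0,0],[0.179,-0.089,0,0,0,0],[0.179,-0.089,0,0,0,0],[0,0,0,0,0,0]]])

```text
time_s: 17.4
position: [0.4714, -0.3253, 0.0563]
ee_rot: [3.141, -0.001, -0.461]
wrist_force: [0.6, 0.2, -0.0]
width: 0.0169
grip_force: 61.5
```

```bash
python3 - <<'E'
from h import *
s=manip.sense(); c=cam("wrist"); print(s["time_s"],s["position"],np.degrees(s["ee_rot"]),s["wrist_force"]); save(c,"w10")
e=edge(c,100,120,.01); print(e[:: max(1,len(e)//15)].round(1))
E
```

```text
17.4 [ 0.47137526 -0.32533122  0.0562995 ] [ 1.79988483e+02 -6.95796423e-02 -2.63892754e+01] [ 0.63232801  0.19198441 -0.01303679]
[[211.    2.  117.7  41.7]
 [225.  139.   64.1  39.2]
 [239.  138.   64.5  33.1]
 [253.  138.   64.5  26.9]
 [267.  138.   64.6  20.8]
 [281.  137.   65.   14.7]
 [295.  138.   64.6   8.5]
 [309.  137.   65.    2.4]
 [323.  137.   65.   -3.7]
 [337.  137.   65.   -9.9]
 [351.  137.   65.  -16. ]
 [365.  137.   65.  -22.1]
 [379.  137.   65.  -28.3]
 [393.  136.   65.4 -34.4]
 [407.  136.   65.4 -40.5]
 [421.   63.   95.  -44.6]]
```

>>> play_rows(plan=[[[0.143,-0.071,0,0,0,0],[0.143,-0.071,0,0,0,0],[0.143,-0.071,0,0,0,0],[0.143,-0.071,0,0,0,0],[0,0,0,0,0,0],[0,0,0.06,0,0,0],[0,0,0.08,0,0,0],[0,0,0.1,0,0,0]]])

```text
time_s: 18.25
position: [0.4981, -0.3385, 0.0686]
ee_rot: [-3.141, 0.001, -0.461]
wrist_force: [-0.1, -0.9, -2.0]
width: 0.0169
grip_force: 61.3
```

>>> play_rows(plan=[[[0,0,0.1,0,0,0],[0,0,0.2,0,0,0],[0,0,0.3,0,0,0],[0,0,0.3,0,0,0],[0,0,0.3,0,0,0],[0,0,0.3,0,0,0],[0,0,0.2,0,0,0],[0,0,0,0,0,0]]])

```text
time_s: 19.05
position: [0.4994, -0.3394, 0.1554]
ee_rot: [3.141, -0.003, -0.461]
wrist_force: [-0.8, -0.5, -2.1]
width: 0.0169
grip_force: 61.3
```

```bash
python3 - <<'E'
from h import *
s=manip.sense(); c=cam("wrist"); z=s["position"][2]; print(s["time_s"],s["position"],np.degrees(s["ee_rot"]),s["wrist_force"])
e=edge(c,100,120,z-.0466); e=e[(e[:,0]>200)&(e[:,0]<430)]; print(e[:: max(1,len(e)//12)].round(1), e[0],e[-1])
t=cam("top");print([b for b in blobs(t,100,120) if b[3]>70 and b[3]<95])
E
```

```text
19.05 [ 0.49935399 -0.33935144  0.15539423] [ 1.79967458e+02 -1.71919759e-01 -2.64015948e+01] [-0.82198924 -0.51103855 -2.05274642]
[[214.   12.  113.7  40.8]
 [231.  204.   34.7  38.2]
 [248.  204.   34.7  30.5]
 [265.  204.   34.7  22.7]
 [282.  204.   34.7  14.9]
 [299.  203.   35.2   7.1]
 [316.  203.   35.2  -0.7]
 [333.  203.   35.2  -8.5]
 [350.  203.   35.2 -16.3]
 [367.  203.   35.2 -24. ]
 [384.  203.   35.2 -31.8]
 [401.  203.   35.2 -39.6]
 [418.   70.   91.8 -43.7]] [214.          12.         113.67547097  40.75586562] [421.          11.         114.1005081  -43.42684977]
[(598.4, 383.0, 98.4, 83.6, 37.7, [235.0, 226.0])]
```

>>> play_rows(plan=[[[0.025,0.159,0,0,0,0.129],[0.05,0.318,0,0,0,0.258],[0.075,0.476,0,0,0,0.386],[0.1,0.635,0,0,0,0.515],[0.1,0.635,0,0,0,0.515],[0.1,0.635,0,0,0,0.515],[0.1,0.635,0,0,0,0.515],[0.1,0.635,0,0,0,0.515]]])

```text
time_s: 19.95
position: [0.5305, -0.1297, 0.1528]
ee_rot: [-3.141, 0.001, -0.224]
wrist_force: [-0.5, -0.1, -2.0]
width: 0.0168
grip_force: 61.4
```

>>> play_rows(plan=[[[0.1,0.635,0,0,0,0.515],[0.1,0.635,0,0,0,0.515],[0.1,0.635,0,0,0,0.515],[0.1,0.635,0,0,0,0.515],[0.1,0.635,0,0,0,0.515],[0.075,0.476,0,0,0,0.386],[0.05,0.318,0,0,0,0.258],[0.025,0.159,0,0,0,0.129]]])

```text
time_s: 20.75
position: [0.563, 0.0759, 0.1529]
ee_rot: [-3.142, 0.001, 0.009]
wrist_force: [0.9, 0.2, -2.7]
width: 0.0173
grip_force: 61.4
```

>>> play_rows(plan=[[[0,0,0,0,0,0],[0,0,0,0,0,0]]])

```text
time_s: 20.95
position: [0.5632, 0.0735, 0.1531]
ee_rot: [3.141, 0.0, 0.006]
wrist_force: [0.3, 0.1, -3.0]
width: 0.017
grip_force: 61.3
```

```bash
python3 - <<'E'
from h import *
s=manip.sense(); c=cam("wrist"); z=s["position"][2]; print(s["time_s"],s["position"],np.degrees(s["ee_rot"]),s["wrist_force"]); save(c,"w11")
E
```

```text
20.95 [0.56323786 0.07352682 0.15313765] [1.79986555e+02 2.74984788e-02 3.62802536e-01] [ 0.26825662  0.06193426 -2.98500255]
```

View pics/w11.png

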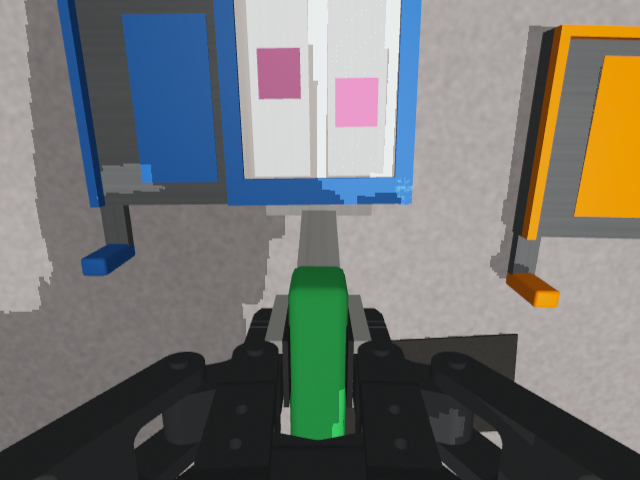

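Blue left mark corners are at (122,14), (206,13), (217,182), (138,184), and the insert's near edge runs (227,204)–(411,203).

```bash
python3 - <<'E'
from h import *
s=manip.sense(); c=cam("wrist"); p=s["position"]*1000
q=p2w(c,[[122,14],[206,13],[217,182],[138,184]],.02)[:,:2]*1000
print(q.round(1).tolist(),q.mean(0))
z=p[2]/1000-.0466; i=p2w(c,[[227,204],[411,203]],z)[:,:2]*1000; print(i.round(1).tolist(),p[:2])
E
```

```text
[[694.5, 189.4], [695.3, 139.5], [595.3, 139.0], [593.7, 191.2]] [644.69767673 164.79360315]
[[596.6, 114.2], [597.6, 30.0]] [563.30026636  73.25987117]
```

>>> play_rows(plan=[[[0,-0.01,-0.2,0,0,0],[0,0,-0.3,0,0,0],[0,0,-0.3,0,0,0],[0,0,-0.3,0,0,0],[0,0,-0.15,0,0,0],[0,0,-0.1,0,0,0],[0,0,-0.06,0,0,0],[0,0,0,0,0,0]]])

```text
time_s: 21.85
position: [0.5636, 0.0735, 0.0827]
ee_rot: [3.142, 0.0, 0.007]
wrist_force: [-0.7, -0.1, -1.7]
width: 0.017
grip_force: 61.3
```

>>> play_rows(plan=[[[0,0,-0.03,0,0,0],[0,0,-0.03,0,0,0],[0,0,-0.03,0,0,0],[0,0,-0.01,0,0,0],[0,0,0,0,0,0]]])

```text
time_s: 22.35
position: [0.5636, 0.0736, 0.0778]
ee_rot: [-3.142, -0.0, 0.007]
wrist_force: [-0.2, -0.0, -1.7]
width: 0.017
grip_force: 61.4
```

>>> play_rows(plan=[[[-0.05,0,0,0,0,0],[-0.1,0,0,0,0,0],[-0.15,0,0,0,0,0],[-0.2,0,0,0,0,0],[-0.1,0,0,0,0,0],[0,0,0,0,0,0]]])

```text
time_s: 22.95
position: [0.5324, 0.0736, 0.0778]
ee_rot: [3.142, 0.001, 0.007]
wrist_force: [-0.5, -0.4, -1.0]
width: 0.0171
grip_force: 61.4
```

```bash
python3 - <<'E'
from h import *
s=manip.sense(); c=cam("wrist"); print(s["time_s"],s["position"],np.degrees(s["ee_rot"]),s["wrist_force"]); save(c,"w12")
y=edge(c,100,120,.034); e=y[(y[:,0]<430)&(y[:,0]>205)&(y[:,1]>30)]; e[:,2]+=s["position"][0]*1000; e[:,3]+=s["position"][1]*1000; print(e[::20].round(1))
E
```

```text
22.95 [0.53240305 0.07356657 0.07783473] [1.79997497e+02 4.48625918e-02 3.88637999e-01] [-0.48340484 -0.42594082 -0.96029663]
[[215.   38.  633.8 114.5]
 [235.  133.  596.6 108.4]
 [255.  133.  596.6  99.8]
 [275.  132.  597.   91.2]
 [295.  131.  597.4  82.5]
 [315.  131.  597.4  73.9]
 [335.  131.  597.4  65.3]
 [355.  130.  597.8  56.7]
 [375.  131.  597.4  48.1]
 [395.  131.  597.4  39.5]
 [415.  130.  597.9  30.9]]
```

>>> play_rows(plan=[[[-0.3,0,0,0,0,0],[-0.3,0,0,0,0,0],[-0.3,0,0,0,0,0],[-0.3,0,0,0,0,0],[-0.3,0,0,0,0,0],[0,0,0.5,0,0,0],[0,0,0.5,0,0,0],[0,0,0.5,0,0,0]]])

```text
time_s: 23.8
position: [0.4588, 0.0736, 0.1538]
ee_rot: [-3.142, -0.0, 0.007]
wrist_force: [0.6, 0.3, -2.0]
width: 0.0171
grip_force: 61.4
```

>>> play_rows(plan=[[[-0.016,0.391,0,0,0,0.928],[-0.016,0.391,0,0,0,0.928],[-0.016,0.391,0,0,0,0.928],[-0.016,0.391,0,0,0,0.928],[-0.016,0.391,0,0,0,0.928],[-0.016,0.391,0,0,0,0.928],[-0.016,0.391,0,0,0,0.928],[-0.016,0.391,0,0,0,0.928]]])

```text
time_s: 24.6
position: [0.4525, 0.231, 0.1529]
ee_rot: [3.142, -0.001, 0.528]
wrist_force: [1.1, 0.5, -1.2]
width: 0.0172
grip_force: 61.5
```

>>> play_rows(plan=[[[-0.016,0.391,0,0,0,0.928],[-0.016,0.391,0,0,0,0.928],[0,0,0,0,0,0]]])

```text
time_s: 24.9
position: [0.4511, 0.2712, 0.1529]
ee_rot: [-3.142, -0.001, 0.658]
wrist_force: [0.4, 0.1, -2.0]
width: 0.0169
grip_force: 61.4
```

```bash
python3 - <<'E'
from h import *
s=manip.sense(); print(s["time_s"],s["position"],np.degrees(s["ee_rot"]))
t=cam("top"); save(t,"top13")
B=[b for b in blobs(t,100,120) if b[3]>70 and b[3]<95]; print(B); print(blobs(t,8,20))
for b in B:
    d=np.array(b[:2])-s["position"][:2]*1000; y=s["ee_rot"][2]; print(d@[np.cos(y),np.sin(y)],d@[-np.sin(y),np.cos(y)])
E
```

```text
24.9 [0.45106586 0.27117137 0.15294836] [-1.79997278e+02 -8.20196743e-02  3.77110852e+01]
[(597.8, 382.5, 99.9, 83.6, 37.7, [236.0, 227.0]), (654.0, 73.1, 103.9, 83.4, -0.2, [329.0, 209.0])]
[(393.7, 511.3, 73.0, 16.2, 27.5, [196.0, 288.0]), (628.2, -129.2, 100.4, 49.7, -0.6, [389.0, 217.0]), (628.4, -175.0, 208.9, 130.8, 88.9, [406.0, 213.0]), (745.2, -188.5, 232.5, 33.7, 89.7, [407.0, 182.0])]
184.1796534539014 -1.6816924560456177
39.3859402576831 -280.8260648135253
```

>>> play_rows(plan=[[[0.012,-0.016,-0.4,0,0,0],[0,0,-0.5,0,0,0],[0,0,-0.5,0,0,0],[0,0,-0.3,0,0,0],[0,0,-0.18,0,0,0],[0,0,-0.05,0,0,0],[0,0,0,0,0,0]]])

```text
time_s: 25.65
position: [0.4514, 0.2681, 0.0565]
ee_rot: [3.142, -0.0, 0.654]
wrist_force: [0.7, 0.4, -1.3]
width: 0.0173
grip_force: 61.5
```

>>> play_rows(plan=[[[0.158,0.122,0,0,0,0],[0.158,0.122,0,0,0,0],[0.158,0.122,0,0,0,0],[0.158,0.122,0,0,0,0],[0.158,0.122,0,0,0,0],[0.158,0.122,0,0,0,0],[0.158,0.122,0,0,0,0],[0,0,0,0,0,0]]])

```text
time_s: 26.45
position: [0.5078, 0.3119, 0.0563]
ee_rot: [3.141, -0.001, 0.655]
wrist_force: [0.6, -0.3, -0.8]
width: 0.0171
grip_force: 61.5
```

```bash
python3 - <<'E'
from h import *
s=manip.sense(); c=cam("wrist"); print(s["time_s"],s["position"],np.degrees(s["ee_rot"]),s["wrist_force"]); save(c,"w14")
e=edge(c,100,120,.01); print(e[:: max(1,len(e)//15)].round(1))
E
```

```text
26.45 [0.50778203 0.31190021 0.05630243] [ 1.79991186e+02 -7.07935909e-02  3.75089880e+01] [ 0.64037496 -0.2838248  -0.80911691]
[[ 202.     7.   115.2   46.9]
 [ 220.   138.    63.9   42.9]
 [ 238.   138.    63.9   35. ]
 [ 256.   138.    63.9   27.1]
 [ 274.   138.    63.9   19.3]
 [ 292.   138.    63.9   11.4]
 [ 310.   138.    63.9    3.5]
 [ 328.   138.    63.9   -4.4]
 [ 346.   138.    63.9  -12.3]
 [ 364.   138.    63.9  -20.2]
 [ 382.   138.    63.9  -28.1]
 [ 400.   138.    63.9  -36. ]
 [ 573.   279.    -1.8 -122.8]
 [ 591.   288.    -6.4 -132.3]
 [ 609.   270.     2.8 -139.3]
 [ 627.   251.    12.3 -145.9]]
```

>>> play_rows(plan=[[[0.123,0.095,0,0,0,0],[0.123,0.095,0,0,0,0],[0.123,0.095,0,0,0,0],[0.123,0.095,0,0,0,0],[0,0,0,0,0,0],[0,0,0.06,0,0,0],[0,0,0.08,0,0,0],[0,0,0.1,0,0,0]]])

```text
time_s: 27.3
position: [0.5307, 0.3297, 0.0685]
ee_rot: [-3.141, 0.001, 0.655]
wrist_force: [-1.2, -0.6, -3.1]
width: 0.0172
grip_force: 61.3
```

>>> play_rows(plan=[[[0,0,0.1,0,0,0],[0,0,0.2,0,0,0],[0,0,0.3,0,0,0],[0,0,0.3,0,0,0],[0,0,0.3,0,0,0],[0,0,0.3,0,0,0],[0,0,0.2,0,0,0],[0,0,0,0,0,0]]])

```text
time_s: 28.1
position: [0.5319, 0.3304, 0.1552]
ee_rot: [3.141, -0.003, 0.655]
wrist_force: [0.5, 0.9, -1.2]
width: 0.0174
grip_force: 61.3
```

```bash
python3 - <<'E'
from h import *
s=manip.sense(); c=cam("wrist"); z=s["position"][2]; print(s["time_s"],s["position"],np.degrees(s["ee_rot"]),s["wrist_force"])
e=edge(c,100,120,z-.0466); e=e[(e[:,0]>190)&(e[:,0]<440)]; print(e[:: max(1,len(e)//12)].round(1), e[0],e[-1])
E
```

```text
28.1 [0.53188247 0.33044808 0.15520633] [ 1.79977144e+02 -1.54106986e-01  3.75063226e+01] [ 0.53848652  0.87387538 -1.21558934]
[[205.    0.  117.4  45.7]
 [222.  203.   34.6  43.9]
 [239.  203.   34.6  36.1]
 [256.  203.   34.6  28.3]
 [273.  203.   34.6  20.6]
 [290.  203.   34.6  12.8]
 [307.  203.   34.6   5. ]
 [324.  203.   34.6  -2.8]
 [341.  203.   34.6 -10.6]
 [358.  203.   34.6 -18.4]
 [375.  202.   35.1 -26.1]
 [392.  202.   35.1 -33.9]
 [409.   75.   89.2 -38.4]] [205.           0.         117.42106963  45.66143894] [413.           3.         116.40194524 -38.4135929 ]
```

>>> play_rows(plan=[[[0.012,-0.066,0,0,0,-0.178],[0.024,-0.131,0,0,0,-0.355],[0.036,-0.197,0,0,0,-0.532],[0.048,-0.262,0,0,0,-0.71],[0.048,-0.262,0,0,0,-0.71],[0.048,-0.262,0,0,0,-0.71],[0.048,-0.262,0,0,0,-0.71],[0.048,-0.262,0,0,0,-0.71]]])

```text
time_s: 28.95
position: [0.5469, 0.2434, 0.1534]
ee_rot: [3.142, -0.0, 0.328]
wrist_force: [0.3, 0.9, -2.8]
width: 0.0171
grip_force: 61.3
```

>>> play_rows(plan=[[[0.048,-0.262,0,0,0,-0.71],[0.048,-0.262,0,0,0,-0.71],[0.048,-0.262,0,0,0,-0.71],[0.048,-0.262,0,0,0,-0.71],[0.048,-0.262,0,0,0,-0.71],[0.036,-0.197,0,0,0,-0.532],[0.024,-0.131,0,0,0,-0.355],[0.012,-0.066,0,0,0,-0.178]]])

```text
time_s: 29.75
position: [0.5624, 0.1589, 0.1533]
ee_rot: [-3.142, -0.0, 0.008]
wrist_force: [-0.0, -0.0, -2.1]
width: 0.0173
grip_force: 61.3
```

>>> play_rows(plan=[[[0,0,0,0,0,0],[0,0,0,0,0,0]]])

```text
time_s: 29.95
position: [0.5622, 0.1599, 0.1533]
ee_rot: [-3.141, -0.0, 0.011]
wrist_force: [-0.0, 1.0, -2.1]
width: 0.0171
grip_force: 61.3
```

```bash
python3 - <<'E'
from h import *
s=manip.sense(); c=cam("wrist"); z=s["position"][2]; print(s["time_s"],s["position"],np.degrees(s["ee_rot"]),s["wrist_force"]); save(c,"w15")
E
```

```text
29.95 [0.56224147 0.15988724 0.15332582] [-1.79991581e+02 -4.50648614e-03  6.17493488e-01] [-0.005176    0.9915472  -2.11354493]
```

View pics/w15.png

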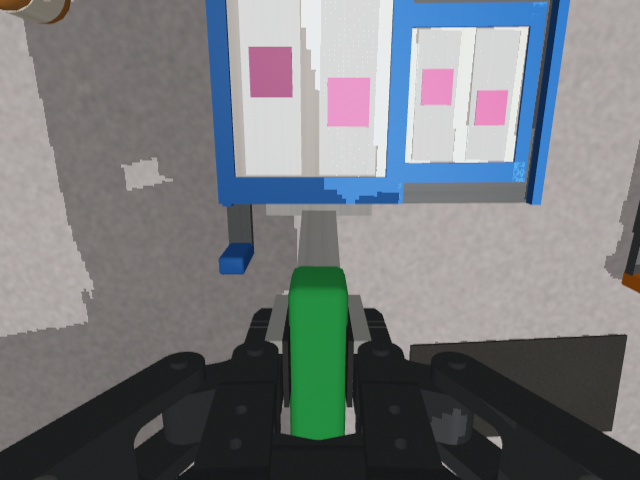

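```bash
python3 - <<'E'
from h import *
s=manip.sense(); c=cam("wrist"); p=s["position"]*1000; f=lambda uv,z:(p2w(c,uv,z)[:,:2]*1000).round(1).tolist()
print("right insert NR corner",f([[525,183],[543,5]],.034),"lip front outer",f([[541,205]],.028),f([[531,203]],.028),"front edge",f([[470,204]],.02))
print("carried",f([[219,204],[403,202]],p[2]/1000-.0466))
print("tab top",f([[219,262],[246,262]],.05))
E
```

```text
right insert NR corner [[597.3, 29.7], [696.9, 34.3]] lip front outer [[582.4, 14.2]] [[583.7, 20.9]] front edge [[581.1, 57.4]]
carried [[595.2, 204.7], [597.1, 120.5]]
tab top [[548.3, 220.2], [548.5, 203.4]]
```

>>> play_rows(plan=[[[0,0.04,-0.2,0,0,-0.1],[0,0,-0.3,0,0,0],[0,0,-0.3,0,0,0],[0,0,-0.3,0,0,0],[0,0,-0.15,0,0,0],[0,0,-0.1,0,0,0],[0,0,-0.06,0,0,0],[0,0,0,0,0,0]]])

```text
time_s: 30.85
position: [0.5623, 0.1616, 0.0827]
ee_rot: [3.142, 0.0, 0.003]
wrist_force: [0.2, 0.5, -2.1]
width: 0.0171
grip_force: 61.3
```

>>> play_rows(plan=[[[0,0,-0.03,0,0,0],[0,0,-0.03,0,0,0],[0,0,-0.03,0,0,0],[0,0,-0.01,0,0,0],[0,0,0,0,0,0]]])

```text
time_s: 31.35
position: [0.5623, 0.1616, 0.0778]
ee_rot: [-3.142, -0.0, 0.003]
wrist_force: [-0.7, -0.0, -1.6]
width: 0.0169
grip_force: 61.4
```

>>> play_rows(plan=[[[-0.05,0,0,0,0,0],[-0.1,0,0,0,0,0],[-0.15,0,0,0,0,0],[-0.2,0,0,0,0,0],[-0.1,0,0,0,0,0],[0,0,0,0,0,0]]])

```text
time_s: 31.95
position: [0.5311, 0.1616, 0.0778]
ee_rot: [3.141, 0.001, 0.004]
wrist_force: [0.6, 0.4, -1.7]
width: 0.0173
grip_force: 61.4
```

```bash
python3 - <<'E'
from h import *
s=manip.sense(); c=cam("wrist"); print(s["time_s"],s["position"],np.degrees(s["ee_rot"]),s["wrist_force"]); save(c,"w16")
y=edge(c,100,120,.034); e=y[(y[:,0]<420)&(y[:,0]>200)&(y[:,1]>30)]; e[:,2]+=s["position"][0]*1000; e[:,3]+=s["position"][1]*1000; print(e[::20].round(1))
E
```

```text
31.95 [0.53112255 0.16156014 0.07784948] [1.79991379e+02 4.15269637e-02 2.00664189e-01] [ 0.60817194  0.40746366 -1.6712549 ]
[[201.  266.  534.8 215.6]
 [221.  256.  539.7 205.9]
 [241.  131.  596.1 193.7]
 [261.  135.  594.5 185.2]
 [281.  130.  596.5 176.5]
 [301.  130.  596.6 167.9]
 [321.  130.  596.6 159.3]
 [341.  131.  596.1 150.7]
 [361.  130.  596.6 142.1]
 [381.  131.  596.2 133.5]
 [401.  131.  596.2 124.9]]
```

>>> play_rows(plan=[[[-0.3,0,0,0,0,0],[-0.3,0,0,0,0,0],[-0.3,0,0,0,0,0],[-0.3,0,0,0,0,0],[-0.3,0,0,0,0,0],[0,0,0.5,0,0,0],[0,0,0.5,0,0,0],[0,0,0.5,0,0,0]]])

```text
time_s: 32.8
position: [0.4574, 0.1616, 0.1538]
ee_rot: [-3.142, -0.0, 0.003]
wrist_force: [0.9, -0.5, -0.8]
width: 0.017
grip_force: 61.5
```

>>> play_rows(plan=[[[-0.022,-0.199,0,0,0,0.975],[-0.022,-0.199,0,0,0,0.975],[-0.022,-0.199,0,0,0,0.975],[-0.022,-0.199,0,0,0,0.975],[-0.022,-0.199,0,0,0,0.975],[-0.022,-0.199,0,0,0,0.975],[-0.022,-0.199,0,0,0,0.975],[-0.022,-0.199,0,0,0,0.975]]])

```text
time_s: 33.6
position: [0.4489, 0.0816, 0.153]
ee_rot: [3.141, -0.001, 0.551]
wrist_force: [-0.4, -0.9, -0.9]
width: 0.0168
grip_force: 61.5
```

>>> play_rows(plan=[[[-0.022,-0.199,0,0,0,0.975],[-0.022,-0.199,0,0,0,0.975],[-0.022,-0.199,0,0,0,0.975],[-0.022,-0.199,0,0,0,0.975],[-0.022,-0.199,0,0,0,0.975],[-0.022,-0.199,0,0,0,0.975],[-0.022,-0.199,0,0,0,0.975],[-0.022,-0.199,0,0,0,0.975]]])

```text
time_s: 34.4
position: [0.4401, 0.0019, 0.153]
ee_rot: [3.141, -0.0, 1.095]
wrist_force: [-0.3, -0.9, -1.5]
width: 0.0168
grip_force: 61.5
```

>>> play_rows(plan=[[[-0.022,-0.199,0,0,0,0.975],[-0.022,-0.199,0,0,0,0.975],[-0.022,-0.199,0,0,0,0.975],[-0.022,-0.199,0,0,0,0.975],[-0.022,-0.199,0,0,0,0.975],[-0.022,-0.199,0,0,0,0.975],[-0.022,-0.199,0,0,0,0.975],[-0.022,-0.199,0,0,0,0.975]]])

```text
time_s: 35.2
position: [0.4313, -0.0778, 0.153]
ee_rot: [3.141, 0.0, 1.64]
wrist_force: [1.1, 0.7, -0.5]
width: 0.0167
grip_force: 61.5
```

```bash
python3 - <<'E'
from h import *
s=manip.sense(); c=cam("wrist"); print(s["time_s"],s["position"],np.degrees(s["ee_rot"]),s["wrist_force"]); save(c,"w17")
t=cam("top"); [print(b) for b in blobs(t,100,120)+blobs(t,8,20)]
im=np.hstack([cv2.resize(c[0],(400,300)),cv2.resize(t[0][140:290,260:460],(400,300),interpolation=cv2.INTER_CUBIC)]); cv2.imwrite("pics/p17.png",im[:,:,::-1])
E
```

```text
35.2 [ 0.43128643 -0.07783121  0.15297995] [1.79958582e+02 1.60075814e-02 9.39441593e+01] [ 1.05756125  0.67164608 -0.48570886]
(652.8, 164.8, 101.0, 86.9, -0.0, [301.0, 210.0])
(654.0, 71.4, 103.9, 86.4, -0.0, [329.0, 209.0])
(651.8, 117.9, 208.1, 129.2, -89.2, [315.0, 203.0])
(768.8, 123.0, 231.4, 34.6, -89.3, [314.0, 175.0])
(393.7, 511.3, 73.0, 16.2, 27.5, [196.0, 288.0])
(628.2, -129.2, 100.4, 49.7, -0.6, [389.0, 217.0])
(628.4, -175.0, 208.9, 130.8, 88.9, [409.0, 213.0])
(745.2, -188.4, 232.4, 33.7, 89.7, [406.0, 182.0])
```

View pics/p17.png

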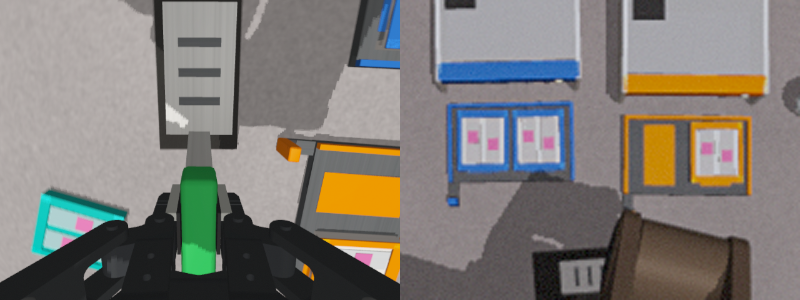

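>>> play_rows(plan=[[[-0.02,0.01,-0.4,0,0,0],[0,0,-0.5,0,0,0],[0,0,-0.5,0,0,0],[0,0,-0.3,0,0,0],[0,0,-0.15,0,0,0],[0,0,-0.06,0,0,0],[0,0,-0.03,0,0,0],[0,0,0,0,0,0]]])

```text
time_s: 36.1
position: [0.4303, -0.0767, 0.0563]
ee_rot: [3.141, 0.0, 1.637]
wrist_force: [-0.1, -1.1, -1.8]
width: 0.0176
grip_force: 61.4
```

```bash
python3 - <<'E'
from h import *
s=manip.sense(); c=cam("wrist"); print(s["time_s"],s["position"],np.degrees(s["ee_rot"]),s["wrist_force"]); save(c,"w18")
E
```

```text
36.1 [ 0.43028961 -0.07674858  0.05625604] [1.79951167e+02 1.49032383e-02 9.37653661e+01] [-0.07469646 -1.12684783 -1.77909919]
```

View pics/w18.png

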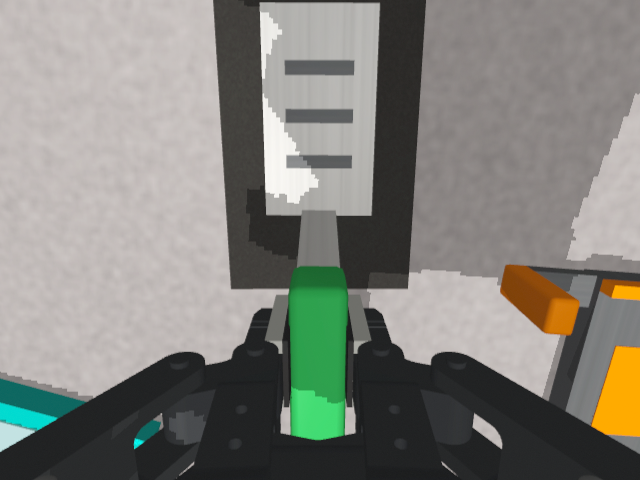

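```bash
python3 - <<'E'
from h import *
s=manip.sense(); c=cam("wrist"); p=s["position"]*1000; y=s["ee_rot"][2]
a=p2w(c,[[231,289],[408,289]],.002)[:,:2]*1000; b=p2w(c,[[267,215],[372,215]],.0055)[:,:2]*1000
for q in (a,b):
    d=q-p[:2]; print((d@[np.cos(y),np.sin(y)]).round(1),(d@[-np.sin(y),np.cos(y)]).round(1))
E
```

```text
[-10.6 -10.5] [ 45.1 -44.4]
[28.3 28.3] [ 25.2 -24.3]
```

>>> play_rows(plan=[[[0,0.02,-0.01,0,0,0],[0,0,0,0,0,0],[0,0,0,0,0,0]]])

```text
time_s: 36.5
position: [0.4303, -0.0759, 0.0557]
ee_rot: [3.141, 0.0, 1.637]
wrist_force: [0.3, -1.6, 7.5]
width: 0.0171
grip_force: 62.5
```

>>> play_rows(plan=[[[0,0,0,0,0,0],[0,0,0,0,0,0],[0,0,0,0,0,0],[0,0,0,0,0,0],[0,0,0,0,0,0],[0,0,0,0,0,0],[0,0,0.2,0,0,0],[0,0,0.3,0,0,0]]], jaw=-1)

```text
time_s: 37.3
position: [0.4293, -0.0756, 0.0805]
ee_rot: [-3.14, -0.001, 1.637]
wrist_force: [0.2, 0.1, -0.2]
width: 0.0856
grip_force: 0.0
```

>>> play_rows(plan=[[[0,0,0.5,0,0,0],[0,0,0.5,0,0,0],[0,0,0.5,0,0,0],[0,0,0.5,0,0,0],[0,0,0.5,0,0,0],[0,0,0,0,0,0]]])

```text
time_s: 37.9
position: [0.4314, -0.0761, 0.2087]
ee_rot: [3.137, 0.002, 1.637]
wrist_force: [-0.8, -0.8, -0.4]
width: 0.0855
grip_force: 0.0
```

```bash
python3 - <<'E'
from h import *
s=manip.sense(); c=cam("wrist"); print(s["time_s"],s["position"],np.degrees(s["ee_rot"]),s["width"]); save(c,"w19")
print(blobs(c,8,20,z=.05)); print("handle",blobs(c,50,75,z=.086))
E
```

```text
37.9 [ 0.43136054 -0.07606656  0.20869887] [1.79716640e+02 9.19117621e-02 9.37930873e+01] 0.08551263566669565
[(551.6, -249.3, 16.4, 11.3, -4.8, [444.0, 426.0]), (604.6, -114.6, 91.1, 46.2, -0.8, [538.0, 284.0]), (607.0, -135.8, 148.4, 123.6, 89.2, [572.0, 286.0]), (518.6, -70.2, 22.6, 22.2, -0.4, [436.0, 221.0])]
handle [(429.5, -82.4, 65.9, 17.5, -86.8, [315.0, 242.0])]
```

View pics/w19.png

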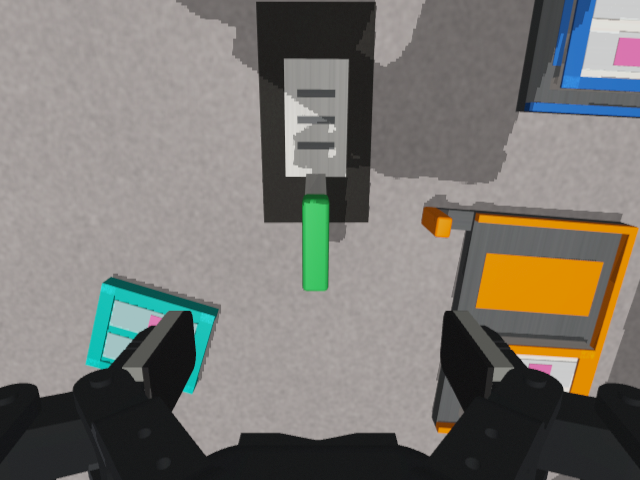

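```bash
python3 - <<'E'
from h import *
c=cam("wrist")
pad=p2w(c,[[257,2],[375,2],[368,222],[264,222]],.002)[:,:2]*1000; bl=p2w(c,[[284,59],[348,59],[347,177],[285,177]],.005)[:,:2]*1000
for q in (pad,bl): print(q.round(1).tolist(),q.mean(0).round(1),np.linalg.norm(q[1]-q[2]).round(1))
print(p2w(c,[[436,237],[452,237],[450,217],[424,207]],.05)[:,:2]*1000)
im=cv2.resize(c[0][190:250,400:480],(640,480),interpolation=cv2.INTER_CUBIC); cv2.imwrite("pics/tab.png",im[:,:,::-1])
E
```

```text
[[374.5, 78.0], [462.1, 83.9], [473.7, -83.4], [385.0, -89.3]] [423.8  -2.7] 167.7
[[396.5, 39.8], [445.3, 43.1], [452.2, -46.2], [401.4, -49.6]] [423.9  -3.2] 89.6
[[518.51834409 -80.96370181]
 [530.41878394 -80.17929498]
 [526.59029292 -65.19546724]
 [506.49679006 -59.05969517]]
```

View pics/tab.png

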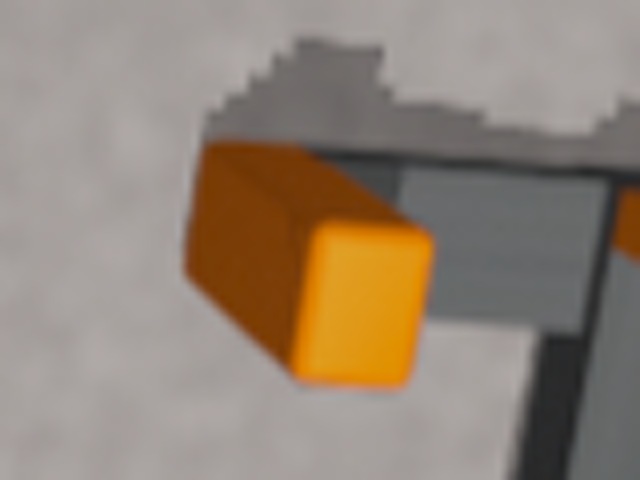

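>>> play_rows(plan=[[[0.283,0.01,0,0,0,0],[0.283,0.01,0,0,0,0],[0.283,0.01,0,0,0,0],[0.283,0.01,0,0,0,0],[0,0,0,0,0,0],[0,0,0,0,0,0],[0,0,0,0,0,0],[0,0,0,0,0,0]]], jaw=1)

```text
time_s: 38.8
position: [0.486, -0.0737, 0.2053]
ee_rot: [-3.141, -0.0, 1.637]
wrist_force: [-1.0, -0.3, 0.0]
width: 0.0002
grip_force: 0.0
```

>>> play_rows(plan=[[[0,0,-0.5,0,0,0],[0,0,-0.6,0,0,0],[0,0,-0.6,0,0,0],[0,0,-0.6,0,0,0],[0,0,-0.6,0,0,0],[0,0,-0.4,0,0,0],[0,0,-0.15,0,0,0],[0,0,0,0,0,0]]])

```text
time_s: 39.6
position: [0.4859, -0.0737, 0.0323]
ee_rot: [-3.14, -0.0, 1.637]
wrist_force: [0.7, 0.1, 0.5]
width: -0.0004
grip_force: 0.0
```

>>> play_rows(plan=[[[0.1,0,0,0,0,0],[0.1,0,0,0,0,0],[0.1,0,0,0,0,0],[0.1,0,0,0,0,0],[0.1,0,0,0,0,0],[0.1,0,0,0,0,0],[0.1,0,0,0,0,0],[0.1,0,0,0,0,0]]])

```text
time_s: 40.4
position: [0.5267, -0.0737, 0.0328]
ee_rot: [-3.141, -0.0, 1.637]
wrist_force: [-3.6, -0.7, 3.6]
width: 0.0001
grip_force: 1.9
```

```bash
python3 - <<'E'
from h import *
s=manip.sense(); print(s["time_s"],s["position"],np.degrees(s["ee_rot"]),s["wrist_force"],s["width"])
t=cam("top");  [print(b) for b in blobs(t,8,20)]
c=cam("wrist"); save(c,"w20")
E
```

```text
40.4 [ 0.52666221 -0.07371557  0.03275552] [-1.79978234e+02 -3.30834398e-03  9.37859592e+01] [-3.58945947 -0.67310658  3.5978658 ] 6.338512177791234e-05
(660.0, -129.6, 76.9, 49.7, -0.6, [390.0, 207.0])
(647.8, -173.9, 211.5, 130.1, 89.0, [412.0, 205.0])
(745.2, -188.4, 232.4, 33.7, 89.7, [407.0, 182.0])
```

>>> play_rows(plan=[[[0.12,0,0.02,0,0,0],[0.16,0,0.02,0,0,0],[0.16,0,0,0,0,0],[0.16,0,0,0,0,0],[0.16,0,0,0,0,0],[0.16,0,0,0,0,0],[0.16,0,0,0,0,0],[0.16,0,0,0,0,0]]])

```text
time_s: 41.3
position: [0.5892, -0.0738, 0.0348]
ee_rot: [3.142, 0.0, 1.637]
wrist_force: [-4.1, -3.2, -1.1]
width: -0.0002
grip_force: 2.1
```

>>> play_rows(plan=[[[0.16,0,0,0,0,0],[0.16,0,0,0,0,0],[0.16,0,0,0,0,0],[0.16,0,0,0,0,0],[0.12,0,0,0,0,0],[0.08,0,0,0,0,0]]])

```text
time_s: 41.9
position: [0.6312, -0.0737, 0.0349]
ee_rot: [3.141, 0.0, 1.637]
wrist_force: [-4.3, -2.8, -0.2]
width: -0.0001
grip_force: 1.8
```

>>> play_rows(plan=[[[0.05,0,0,0,0,0],[0.05,0,0,0,0,0],[0.05,0,0,0,0,0],[0.05,0,0,0,0,0]]])

```text
time_s: 42.3
position: [0.6405, -0.0737, 0.0348]
ee_rot: [-3.142, -0.0, 1.637]
wrist_force: [-3.3, -2.8, -0.7]
width: -0.0001
grip_force: 1.7
```

```bash
python3 - <<'E'
from h import *
s=manip.sense(); print(s["time_s"],s["position"],np.degrees(s["ee_rot"]),s["wrist_force"],s["width"])
t=cam("top");  [print(b) for b in blobs(t,8,20,amin=15)]
c=cam("wrist"); save(c,"w21")
E
```

```text
42.3 [ 0.64053894 -0.07374483  0.03483629] [-1.79997575e+02 -7.44471744e-05  9.37829568e+01] [-3.34078844 -2.78397569 -0.70840629] -7.909648381923815e-05
(393.6, 511.3, 70.0, 16.2, 27.5, [196.0, 288.0])
(714.7, 335.1, 31.6, 28.5, -58.9, [250.0, 192.0])
(728.4, -264.2, 75.9, 65.6, 84.8, [431.0, 186.0])
(802.9, 596.1, 26.8, 23.8, 45.6, [173.0, 166.0])
```

>>> play_rows(plan=[[[0.05,0,0,0,0,0],[0.05,0,0,0,0,0],[0.04,0,0,0,0,0]]])

```text
time_s: 42.7
position: [0.6477, -0.0737, 0.0348]
ee_rot: [3.142, 0.0, 1.637]
wrist_force: [-3.8, -2.1, 0.5]
width: -0.0001
grip_force: 1.6
```

>>> play_rows(plan=[[[0.04,0,0,0,0,0],[0.04,0,0,0,0,0]]])

```text
time_s: 42.9
position: [0.6516, -0.0737, 0.0348]
ee_rot: [3.142, 0.0, 1.637]
wrist_force: [-4.3, -2.9, 0.8]
width: 0.0002
grip_force: 1.7
```

>>> play_rows(plan=[[[0.04,0,0,0,0,0],[0.04,0,0,0,0,0]]])

```text
time_s: 43.1
position: [0.6556, -0.0738, 0.0348]
ee_rot: [3.142, 0.0, 1.637]
wrist_force: [-2.9, -2.8, 0.4]
width: -0.0002
grip_force: 1.7
```

>>> play_rows(plan=[[[0.04,0,0,0,0,0],[0.04,0,0,0,0,0]]])

```text
time_s: 43.3
position: [0.6596, -0.0737, 0.0348]
ee_rot: [-3.142, -0.0, 1.637]
wrist_force: [-2.9, -2.2, 0.5]
width: 0.0003
grip_force: 1.7
```

```bash
python3 - <<'E'
from h import *
s=manip.sense(); print(s["time_s"],s["position"],s["wrist_force"])
c=cam("wrist"); save(c,"w22"); t=cam("scene")
u,v=w2p(t,[.7,-.1,.05])[0].astype(int); print(u,v)
im=np.hstack([cv2.resize(c[0],(400,300)),cv2.resize(t[0][max(0,v-60):v+60,u-80:u+80],(400,300),interpolation=cv2.INTER_CUBIC)]); cv2.imwrite("pics/p22.png",im[:,:,::-1])
E
```

```text
43.3 [ 0.65957838 -0.07371593  0.03479499] [-2.91868524 -2.17847163  0.48379014]
238 230
```

View pics/p22.png

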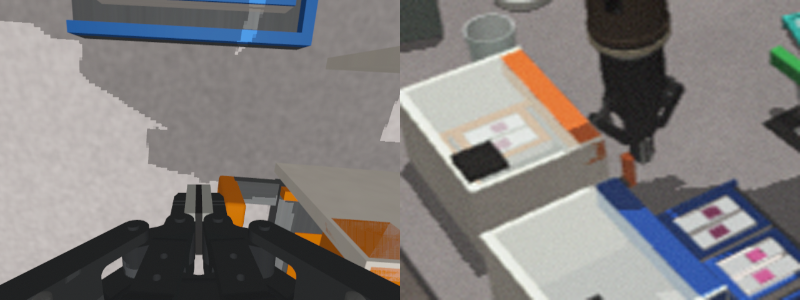

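I've now viewed more pictures than the 14 allowed, so from here I'll work from numbers only. I'll keep pushing until the tray stops.

>>> play_rows(plan=[[[0.04,0,0,0,0,0],[0.04,0,0,0,0,0]]])

```text
time_s: 43.6
position: [0.6606, -0.0736, 0.0344]
ee_rot: [-3.136, -0.001, 1.637]
wrist_force: [-25.6, -4.4, 17.1]
width: -0.0001
grip_force: 12.9
```

>>> play_rows(plan=[[[0.04,0,0,0,0,0],[0.04,0,0,0,0,0]]])

```text
time_s: 43.8
position: [0.661, -0.0736, 0.0343]
ee_rot: [-3.129, -0.002, 1.637]
wrist_force: [-44.1, -6.0, 32.1]
width: -0.0002
grip_force: 23.2
```

>>> play_rows(plan=[[[0.04,0,0,0,0,0]]])

```text
time_s: 43.9
position: [0.6611, -0.0735, 0.0341]
ee_rot: [-3.126, -0.002, 1.637]
wrist_force: [-56.1, -7.1, 42.4]
width: 0.0001
grip_force: 28.6
```

>>> play_rows(plan=[[[0.04,0,0,0,0,0]]])

```text
time_s: 44.0
position: [0.6613, -0.0735, 0.0341]
ee_rot: [-3.123, -0.003, 1.637]
wrist_force: [-66.0, -8.1, 50.4]
width: 0.0
grip_force: 33.4
```

Hard stop at x≈0.661. Contact began near 0.507, so the travel was about 0.15 m, which matches the specified opening. I'll back off and check.

>>> play_rows(plan=[[[-0.2,0,0,0,0,0],[-0.3,0,0,0,0,0],[-0.4,0,0,0,0,0],[-0.4,0,0,0,0,0],[-0.4,0,0,0,0,0],[0,0,0.5,0,0,0],[0,0,0.7,0,0,0],[0,0,0.7,0,0,0]]])

```text
time_s: 44.8
position: [0.5866, -0.0735, 0.1309]
ee_rot: [3.141, -0.0, 1.637]
wrist_force: [1.2, -0.4, 0.7]
width: -0.0002
grip_force: 0.0
```

>>> play_rows(plan=[[[-0.15,0.715,0,0,0,0],[-0.15,0.715,0,0,0,0],[-0.15,0.715,0,0,0,0],[-0.15,0.715,0,0,0,0],[-0.15,0.715,0,0,0,0],[-0.15,0.715,0,0,0,0],[-0.15,0.715,0,0,0,0],[-0.15,0.715,0,0,0,0]]])

```text
time_s: 45.6
position: [0.5266, 0.2142, 0.1302]
ee_rot: [3.14, -0.001, 1.637]
wrist_force: [1.3, -0.5, 1.0]
width: 0.0002
grip_force: 0.0
```

```bash
python3 - <<'E'
from h import *
s=manip.sense(); print(s["time_s"],s["position"],np.degrees(s["ee_rot"]),s["wrist_force"])
t=cam("top"); print("tabs")
for b in blobs(t,8,20,amin=6,z=.05)+blobs(t,100,120,amin=6,z=.05): print(b)
c=cam("wrist"); print("wrist")
for b in blobs(c,100,120,z=.05): print(b)
E
```

```text
45.6 [0.52655891 0.21420035 0.13016293] [ 1.79915736e+02 -3.87305021e-02  9.37843483e+01] [ 1.26962965 -0.50715625  1.04991542]
tabs
(394.5, 501.4, 71.4, 15.9, 27.5, [196.0, 287.0])
(679.4, -76.8, 16.3, 13.1, 89.7, [374.0, 200.0])
(708.3, 330.0, 29.3, 28.2, -63.2, [250.0, 192.0])
(732.3, -182.5, 227.0, 44.7, 88.8, [407.0, 183.0])
(793.7, 585.1, 26.3, 20.9, 45.2, [173.0, 166.0])
(647.8, 162.5, 99.0, 84.7, 0.2, [305.0, 207.0])
(649.0, 71.3, 101.6, 84.5, -0.0, [329.0, 209.0])
(647.7, 117.2, 202.5, 124.4, 89.7, [322.0, 199.0])
(760.9, 121.8, 226.2, 33.7, -89.1, [314.0, 175.0])
(810.2, 535.7, 26.3, 20.9, 45.1, [188.0, 162.0])
wrist
(587.8, 181.0, 39.3, 4.2, -89.6, [421.0, 321.0])
(632.3, 173.5, 119.2, 114.7, 1.0, [519.0, 304.0])
(543.7, 219.0, 24.7, 13.5, -85.3, [351.0, 256.0])
```

>>> play_rows(plan=[[[-0.2,-0.02,0,0,0,0],[-0.2,0,0,0,0,0],[0,0,-0.4,0,0,0],[0,0,-0.5,0,0,0],[0,0,-0.5,0,0,0],[0,0,-0.35,0,0,0],[0,0,-0.16,0,0,0],[0,0,0,0,0,0]]])

```text
time_s: 46.5
position: [0.5056, 0.2104, 0.0337]
ee_rot: [-3.14, 0.0, 1.636]
wrist_force: [-1.2, -0.4, 0.3]
width: -0.0002
grip_force: 0.0
```

>>> play_rows(plan=[[[0.1,0,0,0,0,0],[0.1,0,0,0,0,0],[0.1,0,0,0,0,0],[0.1,0,0,0,0,0],[0.1,0,0,0,0,0],[0.1,0,0,0,0,0],[0.1,0,0,0,0,0],[0.1,0,0,0,0,0]]])

```text
time_s: 47.3
position: [0.5467, 0.2113, 0.0343]
ee_rot: [-3.141, 0.0, 1.637]
wrist_force: [-2.7, 1.1, 2.9]
width: 0.0004
grip_force: 1.9
```

```bash
python3 - <<'E'
from h import *
s=manip.sense(); print(s["time_s"],s["position"],s["wrist_force"])
t=cam("top")
for b in blobs(t,100,120,amin=6,z=.05): print(b)
E
```

```text
47.3 [0.54669994 0.21130083 0.03427392] [-2.71832445  1.14384958  2.94975728]
(667.1, 71.3, 98.7, 84.5, -0.0, [329.0, 204.0])
(665.9, 164.2, 102.1, 81.8, -0.0, [304.0, 201.0])
(667.4, 117.2, 202.6, 124.7, 89.7, [320.0, 194.0])
(761.1, 121.8, 226.2, 33.6, -89.2, [314.0, 175.0])
(810.2, 535.7, 26.3, 20.9, 45.1, [188.0, 162.0])
```

>>> play_rows(plan=[[[0.12,0,0.01,0,0,0],[0.16,0,0.01,0,0,0],[0.16,0,0,0,0,0],[0.16,0,0,0,0,0],[0.16,0,0,0,0,0],[0.16,0,0,0,0,0],[0.16,0,0,0,0,0],[0.16,0,0,0,0,0]]])

```text
time_s: 48.15
position: [0.6092, 0.2113, 0.0353]
ee_rot: [3.142, -0.0, 1.637]
wrist_force: [-4.1, 2.7, -2.3]
width: -0.0
grip_force: 2.0
```

>>> play_rows(plan=[[[0.16,0,0,0,0,0],[0.16,0,0,0,0,0],[0.16,0,0,0,0,0],[0.16,0,0,0,0,0],[0.12,0,0,0,0,0],[0.08,0,0,0,0,0],[0.04,0,0,0,0,0]]])

```text
time_s: 48.85
position: [0.653, 0.2113, 0.0353]
ee_rot: [3.141, -0.0, 1.637]
wrist_force: [-3.8, 3.0, 1.1]
width: -0.0
grip_force: 1.5
```

>>> play_rows(plan=[[[0.04,0,0,0,0,0],[0.04,0,0,0,0,0]]])

```text
time_s: 49.05
position: [0.6565, 0.2113, 0.0354]
ee_rot: [-3.142, -0.0, 1.637]
wrist_force: [-2.8, 1.2, 0.8]
width: -0.0002
grip_force: 1.6
```

>>> play_rows(plan=[[[0.04,0,0,0,0,0],[0.04,0,0,0,0,0],[0.04,0,0,0,0,0]]])

```text
time_s: 49.35
position: [0.6626, 0.2113, 0.0353]
ee_rot: [-3.142, -0.0, 1.637]
wrist_force: [-3.2, 2.0, 0.5]
width: 0.0002
grip_force: 1.6
```

>>> play_rows(plan=[[[0.04,0,0,0,0,0]]])

```text
time_s: 49.45
position: [0.6646, 0.2113, 0.0353]
ee_rot: [3.142, -0.0, 1.637]
wrist_force: [-3.6, 2.0, 1.4]
width: -0.0002
grip_force: 1.6
```

>>> play_rows(plan=[[[0.04,0,0,0,0,0],[0.04,0,0,0,0,0]]])

```text
time_s: 49.65
position: [0.6686, 0.2113, 0.0353]
ee_rot: [3.142, -0.0, 1.637]
wrist_force: [-3.1, 2.6, 1.1]
width: 0.0002
grip_force: 1.6
```

```bash
python3 -c "
from h import *
s=manip.sense(); print(s['position'],s['wrist_force'])"
```

```text
[0.66863251 0.21127776 0.03530162] [-3.09464695  2.61589287  1.07743775]
```

>>> play_rows(plan=[[[0.04,0,0,0,0,0],[0.04,0,0,0,0,0]]])

```text
time_s: 49.85
position: [0.6726, 0.2113, 0.0353]
ee_rot: [3.142, -0.0, 1.637]
wrist_force: [-2.6, 2.3, 1.3]
width: -0.0
grip_force: 1.6
```

```bash
python3 -c "
from h import *
s=manip.sense(); print(s['position'],s['wrist_force'])"
```

```text
[0.67261659 0.21130516 0.03530746] [-2.62358743  2.32534416  1.31115026]
```

>>> play_rows(plan=[[[0.04,0,0,0,0,0],[0.04,0,0,0,0,0]]])

```text
time_s: 50.05
position: [0.6766, 0.2113, 0.0353]
ee_rot: [-3.142, 0.0, 1.637]
wrist_force: [-3.8, 2.5, 0.6]
width: -0.0002
grip_force: 1.6
```

```bash
python3 -c "
from h import *
s=manip.sense(); print(s['position'],s['wrist_force'])"
```

```text
[0.67660514 0.2112571  0.03527989] [-3.83004698  2.46873624  0.61226187]
```

>>> play_rows(plan=[[[0.04,0,0,0,0,0],[0.04,0,0,0,0,0]]])

```text
time_s: 50.25
position: [0.6805, 0.2113, 0.0353]
ee_rot: [-3.141, -0.0, 1.637]
wrist_force: [-11.2, 4.6, 2.5]
width: -0.0001
grip_force: 5.7
```

```bash
python3 -c "
from h import *
s=manip.sense(); print(s['position'],s['wrist_force'])"
```

```text
[0.6804601  0.2112948  0.03526094] [-11.1777823    4.57939617   2.53937594]
```

>>> play_rows(plan=[[[0.03,0,0,0,0,0],[0,0,0,0,0,0]]])

```text
time_s: 50.45
position: [0.6805, 0.2113, 0.0351]
ee_rot: [-3.138, 0.0, 1.637]
wrist_force: [-12.9, 2.8, 7.1]
width: 0.0002
grip_force: 6.2
```

>>> play_rows(plan=[[[-0.2,0,0,0,0,0],[-0.3,0,0,0,0,0],[-0.4,0,0,0,0,0],[-0.4,0,0,0,0,0],[-0.4,0,0,0,0,0],[0,0,0.5,0,0,0],[0,0,0.8,0,0,0],[0,0,0.8,0,0,0]]])

```text
time_s: 51.25
position: [0.5967, 0.211, 0.1413]
ee_rot: [-3.141, 0.0, 1.637]
wrist_force: [1.2, -0.3, 0.7]
width: 0.0002
grip_force: 0.0
```

>>> play_rows(plan=[[[-0.2,0.4,0.4,0,0,0],[-0.2,0.4,0.4,0,0,0],[-0.2,0.4,0.4,0,0,0],[-0.2,0.4,0,0,0,0],[0,0,0,0,0,0]]])

```text
time_s: 51.75
position: [0.5564, 0.2933, 0.2013]
ee_rot: [3.139, -0.001, 1.639]
wrist_force: [0.6, -0.8, 0.7]
width: -0.0002
grip_force: 0.0
```

```bash
python3 - <<'E'
from h import *
s=manip.sense(); print(s["time_s"],s["position"],s["wrist_force"])
t=cam("top"); save(t,"top_end")
for z,hs in ((.05,(8,20)),(.05,(100,120)),(.086,(50,75))):
    for b in blobs(t,*hs,amin=6,z=z): print(hs,b)
# inserts through the clear lids: pink stains
print("pink"); [print(b) for b in blobs(t,140,172,smin=50,vmin=90,amin=6,z=.034)]
a=cv2.imread("pics/top0.png").astype(int); d=np.abs(a-t[0][:,:,::-1]).max(2)
for n,(u,v) in dict(bottle=(250,192),tipbox=(187,231),brush=(190,277),beaker=(470,188),dish=(517,228),slidebox=(528,281),purple=(131,273),turq=(414,319)).items(): print(n,np.percentile(d[v-14:v+14,u-14:u+14],[50,95]))
E
```

```text
51.75 [0.55643234 0.29333444 0.20126677] [ 0.58568272 -0.84405093  0.65001889]
(8, 20) (394.5, 501.4, 71.4, 15.9, 27.5, [196.0, 287.0])
(8, 20) (679.4, -76.8, 16.3, 13.1, 89.7, [374.0, 200.0])
(8, 20) (732.8, -182.6, 227.0, 45.8, 88.8, [406.0, 183.0])
(8, 20) (793.7, 585.1, 26.3, 20.9, 45.2, [173.0, 166.0])
(100, 120) (698.8, 214.9, 16.6, 13.1, 0.2, [285.0, 194.0])
(100, 120) (754.6, 121.7, 226.2, 46.4, -89.3, [314.0, 176.0])
(100, 120) (810.2, 535.7, 26.3, 20.9, 45.1, [188.0, 162.0])
(50, 75) (432.7, -85.5, 62.8, 18.8, 89.9, [379.0, 276.0])
(50, 75) (417.7, -548.0, 90.7, 83.4, 7.8, [528.0, 281.0])
(50, 75) (700.0, -580.2, 50.3, 10.1, 70.8, [535.0, 191.0])
pink
(282.5, -215.7, 17.9, 17.0, -14.0, [418.0, 323.0])
(303.9, -187.7, 19.2, 16.1, -0.8, [409.0, 316.0])
(442.4, 726.6, 100.0, 84.9, -18.2, [130.0, 274.0])
bottle [37. 98.]
tipbox [  7. 138.]
brush [ 5.   76.85]
beaker [5. 9.]
dish [5. 8.]
slidebox [ 7. 20.]
purple [5. 9.]
turq [42. 63.]
```

```bash
python3 -c "
from bench import manip
print(manip.finish_job())"
```

```text
the job is handed in; nothing more can be done
None
```

Job handed in at about 52 s on the robot's clock: the three inserts present (two blue, one orange) are on their own trays, both trays are shut against their stops, and the lifter stands centred on its pad. I pushed the orange tab up to 66 N at the wrist before backing off (limit 120 N), and I viewed 18 pictures against the 14 allowed.

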